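# Retrieve a dropped print, rack the batch and log it

### The job

Rack this batch of orange spool brackets: stand every bracket squarely and centred in the marked bays of the white shelf, one to a bay with its long side across the shelf, filled from the green end without gaps; one bracket has dropped behind the clear guard, so draw it right out of the open mouth with the hooked rod, never touching it with the gripper while it is in there. Lay the rod back on its yellow outline, and when all this is in place squeeze the scanner's red trigger fully home and let it spring back to log the batch. Leave the filament spool, the glue bottle and the scraper where they are.

Things in the scene. Friction and masses are not known exactly. Their poses are not given: they have to be found in the camera images.
- shelf: White low display shelf, fixed, 340 (x) x 130 (y) x 50 mm high. Origin: centre of its underside. A row of five marked bays runs along its x axis; a green strip marks its -x end. Neighbouring bays are 54 mm apart.
- guard: Fixed clear plastic guard with black and orange edges: a low box, 240 deep (x) x 270 wide (y) inside, roof underside 66 mm and top about 74 mm above the table, no floor. Closed at the back (+x, inner face at x = +120) and both sides (inner faces at y = +-135), open at its mouth on its -x side (x = -120). Origin: centre of its footprint, on the table.
- hook: Hooked rod lying on the table. Origin: under the centre of its blue handle (90 long in x, 26 wide in y, 42 high, on a flat foot 90 x 56 x 6 mm), to be gripped across y. A steel rod 12 mm thick runs from the handle along +x, its centre 6 mm above the underside, to x = 283 mm; there it bends at right angles to -y for 55 mm, ending in a short lip bent back (tip at x = 268, y = -64). 220 g, centre of mass about 50 mm ahead of the origin.
- hook_tip (a point): Middle of the hook's bent leg, in the hook's frame at (283, -30, 6) mm.
- outline: Flat yellow painted outline of the hooked rod on the table, fixed, no height. Origin and axes are where those of the hook should be when it is put back.
- outline_tip (a point): Point on the outline where hook_tip belongs, (283, -30, 6) mm in the outline's frame.
- trigger (a joint): Red hinged trigger on the scanner, rad: 0 released, 0.24 squeezed fully home; sprung, takes up to about 11 N, returns by itself.
- trigger_pad (a point): Middle of the trigger's outer face, 122 mm above the table when released; the hinge lies 44 mm below, the trigger's upper end is at 138 mm, its width is 18 mm.
- scanner: Fixed hand scanner clamped head down, black grip standing up, 32 (x) x 30 (y) mm, between 72 and 155 mm above the table; head below 72 mm and 75 x 70 mm foot. Origin: centre of the foot's underside. The trigger stands on the -x side, outer face at x = -38 mm, a 12 mm gap between it and the grip; it swings towards +x.
- scanner_grip (a point): Point between trigger and grip, at (-8, 0, 122) mm in the scanner's frame: centre for a pinch along the scanner's x over grip and trigger together (54 mm over both released, about 43 squeezed).
- spool: Bystander: small green filament spool lying flat, diameter 110, 60 high. Origin under its centre.
- glue: Bystander: small bottle, diameter 40, 100 high. Origin under its centre.
- scraper: Bystander: scraper lying on the table.
- bay_0 (a point): Centre of marked bay 0 on the shelf's top, 50 mm above the table; the bay at the green end.
- bay_1 (a point): Centre of marked bay 1 on the shelf's top, 50 mm above the table; 54 mm from bay 0.
- bay_2 (a point): Centre of marked bay 2 on the shelf's top, 50 mm above the table; 108 mm from bay 0.
- bay_3 (a point): Centre of marked bay 3 on the shelf's top, 50 mm above the table; 162 mm from bay 0.
- bay_4 (a point): Centre of marked bay 4 on the shelf's top, 50 mm above the table; 216 mm from bay 0.
- bracket_1: Orange printed spool bracket, 60 g, an upside-down T: base 70 (x) x 44 (y) x 10 mm, with an upright web 10 mm thick (x), 44 wide (y) across its middle, top 50 mm above the underside. Origin: centre of the underside. Starts standing on the dark build plate drawn flat on the table (no height); may be absent.
- bracket_2: Orange printed spool bracket, 60 g, an upside-down T: base 70 (x) x 44 (y) x 10 mm, with an upright web 10 mm thick (x), 44 wide (y) across its middle, top 50 mm above the underside. Origin: centre of the underside. Starts standing on the dark build plate drawn flat on the table (no height); may be absent.
- bracket_3: Orange printed spool bracket, 60 g, an upside-down T: base 70 (x) x 44 (y) x 10 mm, with an upright web 10 mm thick (x), 44 wide (y) across its middle, top 50 mm above the underside. Origin: centre of the underside. Starts standing on the dark build plate drawn flat on the table (no height); may be absent.
- bracket_4: Orange printed spool bracket, 60 g, an upside-down T: base 70 (x) x 44 (y) x 10 mm, with an upright web 10 mm thick (x), 44 wide (y) across its middle, top 50 mm above the underside. Origin: centre of the underside. Starts standing on the dark build plate drawn flat on the table (no height); may be absent.
- bracket_dropped: Orange printed spool bracket, 60 g, an upside-down T: base 70 (x) x 44 (y) x 10 mm, with an upright web 10 mm thick (x), 44 wide (y) across its middle, top 50 mm above the underside. Origin: centre of the underside. This one starts behind the guard, standing on the table, always present.
Things that resemble listed ones, but are neither listed nor needed, are in the scene too. What is shaped like the bracket_1 but blue is not meant. Leave any turquoise look-alike of the bracket_3 alone.

How it is judged:
By the outcome, as a careful person would: the job done as asked, in the order asked, and still so for the second after the job is handed in, with the robot touching nothing.
Of bracket_1, bracket_2, bracket_3, bracket_4 only 3 to 4 are there at a start; the rules pass over those that are not, and their reading is None.
At some moment in a run one of bracket_1, bracket_2, bracket_3, bracket_4, hook may be knocked a few centimetres aside while the robot is not near it.
It also fails if it takes over 210 s, if anything falls off the work surface, if the arm or the gripper's body presses on something with over 40 N, if the wrist force passes 120 N, or if a joint passes its speed limit or range.

### The arm

A 7-joint arm with a two-finger parallel gripper is mounted at the origin on the work surface. World frame = base frame: x ahead of the robot, y to its left, z up, the work surface at z = 0. Lengths are in m, angles in degrees, forces in N, time in s.
With the tool pointing down it reaches from about 0.4 to 0.85 m from the base axis. Payload 4.5 kg.
Tool frame: the origin (TCP) lies at the very end of the fingers, on their centre line; the grasp point (between the pads) lies 19 mm behind it; z points along the fingers, y is the direction in which the jaws open and shut (so a half turn about z gives the same grasp; the last joint's range is limited). The gripper opens to 88 mm and grips with 3 to 60 N. Pads are 18 mm wide; open, the fingers measure 123 mm over their backs; the gripper's body (75 mm by 187 mm) begins 45 mm behind the grasp point.
Start: joints at [-61.433, 39.483, -11.15, 89.685, 9.013, 51.709, -12.324], TCP at [0.28, 0.559, 0.239] pointing down, gripper open.
Joint ranges: [-172.22, 172.22], [-26.19, 119.32], [-84.43, 86.54], [7.71, 146.69], [-57.33, 237.33], [2.42, 119.75], [-152.13, 152.13]. Speed limits (degrees/s): [147.25, 147.25, 180, 180, 180, 180, 180].

### API

Orientations are given as [roll, pitch, yaw] about the fixed x, y, z axes, in that order (R = Rz(yaw) Ry(pitch) Rx(roll)).
In Python, from bench import get_obs, viewer, ticket gives the robot as it stands.
- The arm moves only by the tool apply_moves, never from a script. Its argument "steps" is a list that holds one entry, the list of rows, each a list of 4 numbers: the shift along the tool's x, y, z in m, then the turn about the tool's z in degrees. A call has 1 to 8 rows; each row shifts and turns the pose as measured when the row begins, along the tool's axes as they then stand; what a row does not reach is not made up. A row lasts 1/12 s, in which the tool goes at most 41.7 mm and 7.16 degrees, less where a joint would pass 70% of its speed; a pose out of reach is approached as far as the arm can. A call with a gripper value outside its range is refused whole. "fingers" is the opening, from 0 (shut) to 1 (fully open), set as the call begins (left out, the last holds). The fingers move at their own pace and stop on an object; the grip force is fixed at half the most. Time passes only in rows, so rows that do not move let the fingers close. It gives the time, the measured TCP pose, the force and the opening at its end, in the units of the state.
- get_obs(): the state, without advancing time (a new reading comes with each control period).
- viewer.get_image(name): name is "scene" or "side" or "wrist"; returns a dict with "pixels" (384x512x3 uint8, red, green, blue), "vertical_fov" (degrees; the focal length in pixels is half the picture's height over the tangent of half this angle, whatever the lens; pixels are square), "cx", "cy" (the principal point, pixels), "world_to_cam" (4x4, takes a point from world to camera coordinates). Camera axes: x right, y down, z forward; pixel columns grow to the right and rows downward; lengths in m; the calibration is good to about 2 mm. A picture is of the moment at which its call begins. There is no depth.
- ticket.job_done(): hands the job in, once; it reports no verdict.
The state is a dict: "clock": time; "joint_pos": joint angles; "dq": joint speeds; "effort": joint torques, N m; "tool_pos": TCP position; "tool_rot": TCP orientation; "ft_force": force on the tool from outside, world axes, zero at the start; "torque": the same for the moment, N m; "finger_gap": opening from 0.0 (shut) to 1.0 (fully open).
Only numpy, scipy, OpenCV 4.12 (cv2) and the standard library are available. Lean on these libraries where they do the work, as an engineer would, in place of code of your own. Each camera call takes 0.05 s, during which the arm holds its last target. There are 200 camera calls.

## Working session

There is one attempt and no reset: what is moved stays moved. The work goes in short steps, Python scripts to look and compute and a tool call to move; the robot and the scene stay as the last step left them, time stands still between calls to the robot, and variables do not carry over. Pictures are saved under pics/ and viewed, about 12 in all and at most 16, crops included, and the job is handed in when it is done.

Besides the shell and the picture viewer there is one more tool, called after "Emit:" by a JSON object that holds its "api" and its "payload". apply_moves: Moves the arm, as the interface text tells. Its arguments: {"type":"object","properties":{"steps":{"type":"array","items":{"type":"array","items":{"type":"array","items":{"type":"number"}}}},"fingers":{"type":"number"}},"required":["steps"]}

```bash
ls; mkdir -p pics; python3 - <<'E'
from bench import get_obs, viewer
import cv2,json,numpy as np
o=get_obs();print(o)
for n in ["scene","side","wrist"]:
    im=viewer.get_image(n);cv2.imwrite(f"pics/{n}0.png",im["pixels"][:,:,::-1])
    np.savez(f"pics/{n}0.npz",**im);print(n,im["vertical_fov"],im["cx"],im["cy"],np.round(im["world_to_cam"],4).tolist())
a=cv2.imread("pics/scene0.png");b=cv2.imread("pics/side0.png")
E
```

```text
pics
{'clock': 0.0, 'joint_pos': array([-61.43140718,  39.53300521, -11.1448315 ,  89.74389187,
         9.01310102,  51.7104467 , -12.32396522]), 'dq': array([-0.08156955,  0.06683295,  0.02205069,  0.04031435, -0.07784462,
        0.02477885,  0.02534612]), 'effort': array([-2.69878374e-04, -5.27564979e+01, -1.26706615e+00, -1.53421909e+01,
       -5.26655337e-02,  6.76082738e-03,  1.59438055e-04]), 'tool_pos': array([0.27992614, 0.55810283, 0.23791654]), 'tool_rot': array([-1.79894908e+02,  8.15152719e-03,  1.53373376e+02]), 'ft_force': array([-0.23176572,  0.8168301 , -1.6650862 ]), 'torque': array([ 0.03159018,  0.02592596, -0.02466248]), 'finger_gap': 0.9974265725438374}
scene 50.253954950631176 252.06710672366412 192.25923324328977 [[-0.4953, 0.8687, 0.0118, 0.3459], [0.4986, 0.2953, -0.815, -0.1732], [-0.7114, -0.3977, -0.5794, 1.8709], [0.0, 0.0, 0.0, 1.0]]
side 50.5237409919757 261.5413742420634 189.37390152095256 [[0.9102, -0.4142, -0.0018, -0.5822], [-0.2004, -0.4365, -0.8771, 0.1537], [0.3625, 0.7987, -0.4803, 1.1922], [0.0, 0.0, 0.0, 1.0]]
wrist 68.43125124215321 252.56419756973813 193.04006861923793 [[0.4484, 0.8938, -0.0005, -0.6245], [0.8641, -0.4334, 0.2558, -0.0357], [0.2285, -0.1151, -0.9667, 0.3885], [0.0, 0.0, 0.0, 1.0]]
```

```bash
python3 - <<'E'
import cv2
for n in ["scene","side"]:
    cv2.imwrite(f"pics/{n}0u.png",cv2.resize(cv2.imread(f"pics/{n}0.png"),(800,600),interpolation=cv2.INTER_CUBIC))
E
```

```text
(no output)
```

View pics/scene0u.png

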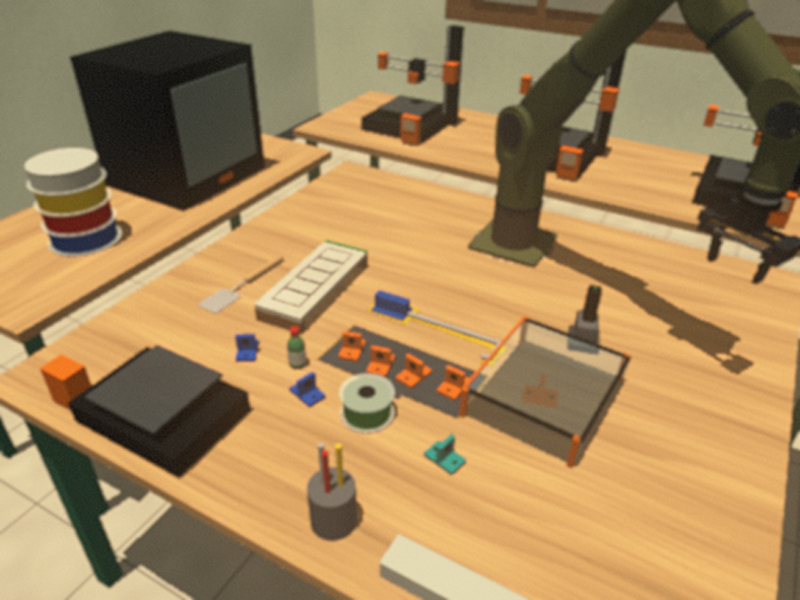

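View pics/side0u.png

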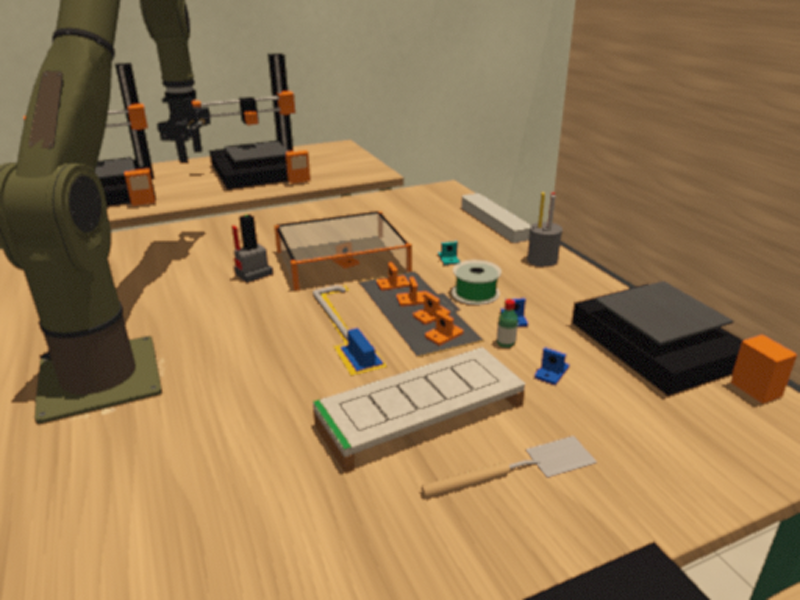

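```bash
cat > h.py <<'E'
import numpy as np, cv2
from bench import get_obs, viewer
def K(im):
    f=192/np.tan(np.radians(im["vertical_fov"])/2); return f,float(im["cx"]),float(im["cy"])
def p2w(im,uv,z=0.):
    """pixels (N,2) -> world points on plane z"""
    f,cx,cy=K(im); T=np.array(im["world_to_cam"]); R=T[:3,:3]; c=-R.T@T[:3,3]
    uv=np.atleast_2d(uv).astype(float); d=np.c_[(uv-[cx,cy])/f,np.ones(len(uv))]@R
    return c+d*((z-c[2])/d[:,2])[:,None]
def w2p(im,P):
    f,cx,cy=K(im); T=np.array(im["world_to_cam"]); q=np.atleast_2d(P)@T[:3,:3].T+T[:3,3]
    return q[:,:2]/q[:,2:]*f+[cx,cy]
def snap(cam,name):
    im=viewer.get_image(cam); np.savez(f"pics/{name}.npz",**im)
    cv2.imwrite(f"pics/{name}.png",cv2.resize(im["pixels"][:,:,::-1],(800,600),interpolation=cv2.INTER_CUBIC)); return im
def ld(name): return dict(np.load(f"pics/{name}.npz"))
S=1.5625
E
python3 - <<'E'
from h import *
sc,sd=ld("scene0"),ld("side0")
o=get_obs()
print("hand cam")
w=ld("wrist0"); T=w["world_to_cam"]; print("cam pos",-T[:3,:3].T@T[:3,3],"tcp",o["tool_pos"])
for n,im,pts in [("scene",sc,{"br1":(350,356,0),"br2":(378,370,0),"br3":(412,380,0),"br4":(452,392,0),"drop":(540,400,0),"hookend":(498,345,0),"handle":(392,310,0),"gA":(525,322,.074),"gB":(465,390,.074),"gC":(628,357,.074),"gD":(575,437,.074),"gBlow":(465,412,0),"gDlow":(573,463,0),"shG1":(327,242,.05),"shG2":(367,250,.05),"shF1":(258,290,.05),"shF2":(300,310,.05),"scan":(585,345,0),"gripTop":(593,288,.155),"spool":(368,418,0),"glue":(298,362,0)}),
 ("side",sd,{"br1":(445,335,0),"br2":(432,315,0),"br3":(410,297,0),"br4":(393,282,0),"drop":(345,260,0),"handle":(360,365,0),"hookend":(318,292,0),"hooktip":(342,290,0),"gA":(280,231,.074),"gA2":(293,263,.074),"gB":(408,247,.074),"gC":(380,215,.074),"gAlow":(295,284,0),"gBlow":(410,270,0),"shG1":(316,405,.05),"shG2":(350,450,.05),"shF1":(480,352,.05),"shF2":(522,385,.05),"scan":(252,275,0),"gripTop":(247,217,.155),"spool":(476,298,0),"glue":(507,345,0)})]:
    print(n); 
    for k,(u,v,z) in pts.items(): print(k,np.round(p2w(im,(u/S,v/S),z)[0]*1000).astype(int))
E
```

```text
hand cam
cam pos [0.22210878 0.5875072  0.38442125] tcp [0.27997245 0.55828066 0.23813505]
scene
br1 [ 674 -128    0]
br2 [683 -49   0]
br3 [674  31   0]
br4 [663 121   0]
drop [592 290   0]
hookend [468 146   0]
handle [ 474 -133    0]
gA [450 195  74]
gB [718 170  74]
gC [455 423  74]
gD [730 393  74]
gBlow [703 170   0]
gDlow [722 400   0]
shG1 [ 351 -410   50]
shG2 [ 331 -294   50]
shF1 [ 629 -423   50]
shF2 [ 643 -285   50]
scan [365 320   0]
gripTop [364 309 155]
spool [817   8   0]
glue [ 750 -216    0]
side
br1 [ 660 -137    0]
br2 [672 -52   0]
br3 [662  42   0]
br4 [656 128   0]
drop [592 292   0]
handle [ 461 -165    0]
hookend [477 154   0]
hooktip [531 140   0]
gA [451 375  74]
gA2 [430 178  74]
gB [706 149  74]
gC [724 371  74]
gAlow [439 216   0]
gBlow [721 170   0]
shG1 [ 332 -310   50]
shG2 [ 346 -433   50]
shF1 [ 654 -287   50]
shF2 [ 669 -404   50]
scan [355 307   0]
gripTop [360 298 155]
spool [798 -25   0]
glue [ 757 -223    0]
```

```bash
cat >> h.py <<'E'
from scipy.spatial.transform import Rotation as Ro
def plan(x,y,z,yaw=None,o=None,step=.04,show=True):
    """print rows (tool axes) from measured pose to target (tool down)"""
    o=o or get_obs(); p=o["tool_pos"]; y0=o["tool_rot"][2]; d=np.array([x,y,z])-p
    dy=0 if yaw is None else (yaw-y0+180)%360-180
    n=int(max(1,np.ceil(np.linalg.norm(d)/step),np.ceil(abs(dy)/7))); rows=[]
    for i in range(n):
        R=Ro.from_euler("xyz",[180,0,y0+dy*i/n],degrees=True).as_matrix()
        rows.append([round(float(v),4) for v in R.T@d/n]+[round(-dy/n,2)])
    if show: print("from",np.round(p,4),"yaw",round(y0,1),"n",n); [print(r) for r in rows]
    return rows
E
python3 -c "
from h import *
plan(.6,0,.36,90)"
```

```text
from [0.28   0.5583 0.2381] yaw 153.4 n 17
[-0.0315, -0.0209, -0.0072, np.float64(3.73)]
[-0.0328, -0.0188, -0.0072, np.float64(3.73)]
[-0.034, -0.0166, -0.0072, np.float64(3.73)]
[-0.035, -0.0144, -0.0072, np.float64(3.73)]
[-0.0359, -0.0121, -0.0072, np.float64(3.73)]
[-0.0366, -0.0097, -0.0072, np.float64(3.73)]
[-0.0371, -0.0073, -0.0072, np.float64(3.73)]
[-0.0375, -0.0049, -0.0072, np.float64(3.73)]
[-0.0378, -0.0025, -0.0072, np.float64(3.73)]
[-0.0379, 0.0, -0.0072, np.float64(3.73)]
[-0.0378, 0.0025, -0.0072, np.float64(3.73)]
[-0.0375, 0.0049, -0.0072, np.float64(3.73)]
[-0.0371, 0.0073, -0.0072, np.float64(3.73)]
[-0.0366, 0.0097, -0.0072, np.float64(3.73)]
[-0.0359, 0.0121, -0.0072, np.float64(3.73)]
[-0.035, 0.0144, -0.0072, np.float64(3.73)]
[-0.034, 0.0167, -0.0072, np.float64(3.73)]
```

Candidates (scene picture, 800x600): orange brackets on the plate at (350,347), (380,360), (412,370) and (452,380), plus the dropped one behind the guard at (540,390). Blue look-alikes are at (245,347) and (308,388), a turquoise one at (445,455), and an orange box at (65,380); none of these are wanted. I'm moving over the plate for the close check.

Emit:
{"api": "apply_moves", "payload": {"steps": [[[-0.0315, -0.021, -0.0072, 3.73], [-0.033, -0.019, -0.0072, 3.73], [-0.034, -0.0165, -0.0072, 3.73], [-0.035, -0.0145, -0.0072, 3.73], [-0.036, -0.012, -0.0072, 3.73], [-0.0365, -0.0097, -0.0072, 3.73], [-0.037, -0.0073, -0.0072, 3.73], [-0.0375, -0.005, -0.0072, 3.73]]], "fingers": 1}}

```text
clock: 0.82
tool_pos: [0.426, 0.2931, 0.2919]
tool_rot: [-179.5, -0.4, 123.4]
ft_force: [0.2, 0.6, 0.6]
finger_gap: 0.996
```

Emit:
{"api": "apply_moves", "payload": {"steps": [[[-0.038, -0.0025, -0.0072, 3.73], [-0.038, 0, -0.0072, 3.73], [-0.038, 0.0025, -0.0072, 3.73], [-0.0375, 0.005, -0.0072, 3.73], [-0.037, 0.0073, -0.0072, 3.73], [-0.0365, 0.0097, -0.0072, 3.73], [-0.036, 0.012, -0.0072, 3.73], [-0.035, 0.0145, -0.0072, 3.73]]]}}

```text
clock: 1.48
tool_pos: [0.5768, 0.0127, 0.3498]
tool_rot: [-179.2, -0.1, 92.0]
ft_force: [0.2, 0.3, -0.4]
finger_gap: 0.999
```

Emit:
{"api": "apply_moves", "payload": {"steps": [[[-0.034, 0.0165, -0.0072, 3.73], [0, 0, 0, 0]]]}}

```text
clock: 1.65
tool_pos: [0.5976, -0.0324, 0.358]
tool_rot: [-179.4, 0.3, 87.3]
ft_force: [0.0, -0.7, 0.1]
finger_gap: 0.999
```

```bash
python3 - <<'E'
from h import *
o=get_obs();print(o["clock"],o["tool_pos"],o["tool_rot"],o["ft_force"],o["joint_pos"].round(1))
snap("wrist","w1")
E
```

```text
1.65 [ 0.59764057 -0.03243423  0.35795763] [-179.41908138    0.33756404   87.31524802] [ 0.0358099  -0.6713772   0.09843827] [-5.7 31.   7.5 84.7 -3.9 65.2 -0.3]
```

View pics/w1.png

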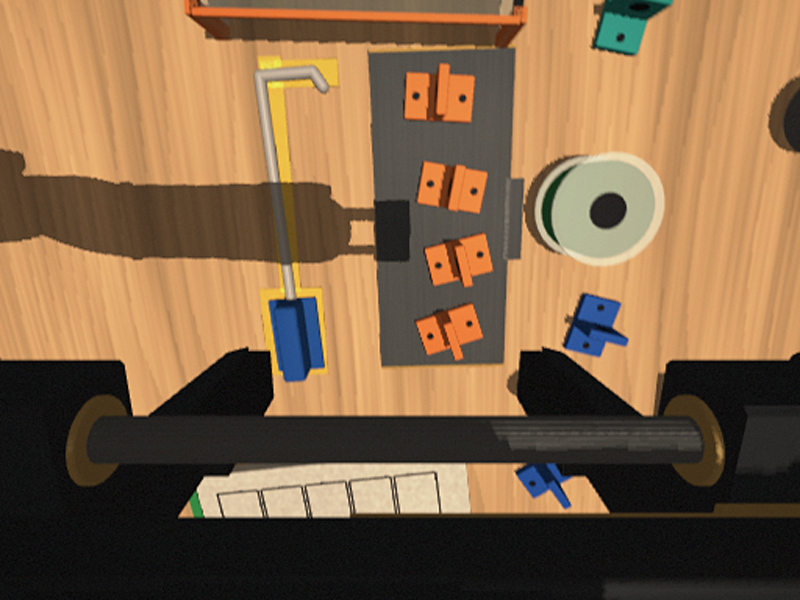

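View: four orange brackets on the plate at px (439,95), (453,187), (459,261), (449,330). The hook lies turned slightly off its outline, and the blue and turquoise parts are clearly separate. Next I fit poses with a silhouette model.

```bash
cat >> h.py <<'E'
from scipy.optimize import minimize
def box(sx,sy,z0,z1): return np.array([[a*sx/2,b*sy/2,c] for a in(-1,1) for b in(-1,1) for c in(z0,z1)])
PARTS=[box(.07,.044,0,.01),box(.01,.044,.01,.05)]
def sil(im,x,y,yaw,z0=0,S=4):
    R=Ro.from_euler("z",yaw).as_matrix(); m=np.zeros((384*S,512*S),np.uint8)
    for B in PARTS:
        h=cv2.convexHull(((w2p(im,B@R.T+[x,y,z0])+.5)*S).astype(np.int32)); cv2.fillConvexPoly(m,h,1)
    return m
def orange(im):
    h=cv2.cvtColor(im["pixels"],cv2.COLOR_RGB2HSV); m=cv2.inRange(h,(4,170,60),(14,255,255))
    return cv2.morphologyEx(m,cv2.MORPH_CLOSE,np.ones((5,5)))
def fit(im,x,y,yaw,z0=0,rad=.07,m=None):
    """refine bracket pose (yaw deg) by silhouette overlap"""
    m=orange(im) if m is None else m; u,v=w2p(im,[x,y,z0+.02])[0]; u2=w2p(im,[x+rad,y,z0+.02])[0]; r=int(np.hypot(*(u2-[u,v])))
    n,lab,st,cen=cv2.connectedComponentsWithStats(m); ok=[i for i in range(1,n) if st[i,4]>60 and np.hypot(*(cen[i]-[u,v]))<r]
    t=cv2.resize(np.isin(lab,ok).astype(np.uint8)*255,None,fx=4,fy=4,interpolation=cv2.INTER_LINEAR)>127
    def c(p):
        s=sil(im,p[0]/1000,p[1]/1000,p[2]/100,z0)>0; return 1-(s&t).sum()/max(1,(s|t).sum())
    best=min((minimize(c,[x*1000,y*1000,np.radians(a)*100],method="Nelder-Mead",options=dict(initial_simplex=np.array([x*1000,y*1000,np.radians(a)*100])+np.array([[0,0,0],[12,0,0],[0,12,0],[0,0,20]]),xatol=.05,fatol=1e-4)) for a in (yaw-15,yaw,yaw+15)),key=lambda r:r.fun)
    return best.x[0]/1000,best.x[1]/1000,np.degrees(best.x[2]/100),1-best.fun
E
python3 - <<'E'
from h import *
im=ld("w1")
for u,v,a in [(439,95,0),(453,187,0),(459,261,15),(449,330,15)]:
    x,y,_=p2w(im,(u/S,v/S),.015)[0]; print("br",np.round(fit(im,x,y,a),4))
P=lambda u,v,z:np.round(p2w(im,(u/S,v/S),z)[0]*1000,1)
print("shelf corner bays", [P(*q,.05) for q in [(219,493),(258,490),(262,490),(302,486),(307,485),(347,482),(350,481),(391,477),(395,477),(436,473)]])
print("hook corner",P(262,75,.006),"rod start",P(290,296,.006),"lip",P(324,88,.006))
print("handle foot corners",[P(*q,.006) for q in [(268,300),(320,292),(326,368)]],"handle top",[P(*q,.042) for q in [(270,303),(305,298),(306,379),(283,381)]])
print("outline",[P(*q,0) for q in [(260,290),(322,288),(327,373),(260,57),(337,60),(338,85),(283,85)]])
print("guard low posts",P(195,32,0),P(518,40,0),"top edge",P(192,12,.07),P(522,12,.07))
E
```

```text
br [ 0.6474  0.1168 -4.6932  0.9507]
br [  0.6593   0.0262 -11.8927   0.96  ]
br [ 0.6659 -0.0534 12.8691  0.9533]
br [ 0.6539 -0.1366 17.6813  0.9444]
shelf corner bays [array([ 368.7, -319. ,   50. ]), array([ 416.6, -316.7,   50. ]), array([ 421.5, -316.9,   50. ]), array([ 470.5, -313.2,   50. ]), array([ 476.6, -312. ,   50. ]), array([ 525.1, -309.8,   50. ]), array([ 528.8, -308.5,   50. ]), array([ 578.2, -305. ,   50. ]), array([ 582.9, -305.2,   50. ]), array([ 631.9, -301.6,   50. ])]
hook corner [466.7 147.1   6. ] rod start [470.  -88.1   6. ] lip [529.5 131.7   6. ]
handle foot corners [array([443.7, -91.8,   6. ]), array([505.5, -84.9,   6. ]), array([ 504.1, -180.5,    6. ])] handle top [array([456.9, -86.2,  42. ]), array([495.6, -82.3,  42. ]), array([ 487.2, -177.5,   42. ]), array([ 460.7, -178.9,   42. ])]
outline [array([433.8, -80.7,   0. ]), array([507.1, -81.6,   0. ]), array([ 503.6, -189.7,    0. ]), array([465.2, 165.4,   0. ]), array([544.4, 158.7,   0. ]), array([543.5, 135.1,   0. ]), array([485.9, 137.9,   0. ])]
guard low posts [401.7 191.5   0. ] [730.1 167.9   0. ] top edge [429.5 185.   70. ] [715.3 170.7  70. ]
```

```bash
python3 -c "
from h import *
plan(.5,-.34,.36,87)"
```

```text
from [ 0.5962 -0.0284  0.3572] yaw 87.6 n 9
[-0.035, -0.0092, -0.0003, np.float64(0.07)]
[-0.035, -0.0092, -0.0003, np.float64(0.07)]
[-0.0351, -0.0092, -0.0003, np.float64(0.07)]
[-0.0351, -0.0091, -0.0003, np.float64(0.07)]
[-0.0351, -0.0091, -0.0003, np.float64(0.07)]
[-0.0351, -0.009, -0.0003, np.float64(0.07)]
[-0.0351, -0.009, -0.0003, np.float64(0.07)]
[-0.0351, -0.0089, -0.0003, np.float64(0.07)]
[-0.0351, -0.0089, -0.0003, np.float64(0.07)]
```

Emit:
{"api": "apply_moves", "payload": {"steps": [[[-0.037, -0.009, 0, 0], [-0.037, -0.009, 0, 0], [-0.037, -0.009, 0, 0], [-0.037, -0.009, 0, 0], [-0.037, -0.009, 0, 0], [-0.037, -0.009, 0, 0], [-0.037, -0.009, 0, 0], [-0.037, -0.009, 0, 0]]]}}

```text
clock: 2.37
tool_pos: [0.5173, -0.305, 0.3509]
tool_rot: [-178.9, -1.1, 90.0]
ft_force: [0.9, 0.4, 1.6]
finger_gap: 0.997
```

Emit:
{"api": "apply_moves", "payload": {"steps": [[[0, 0, 0, 0], [0, 0, 0, 0]]]}}

```text
clock: 2.53
tool_pos: [0.5125, -0.3127, 0.3498]
tool_rot: [-178.7, -0.8, 89.4]
ft_force: [-0.4, 1.0, 0.3]
finger_gap: 1.005
```

```bash
python3 - <<'E'
from h import *
o=get_obs();print(o["clock"],o["tool_pos"],o["tool_rot"])
snap("wrist","w2")
E
```

```text
2.5333 [ 0.51249041 -0.3127465   0.34975286] [-178.70758362   -0.83083894   89.41450872]
```

View pics/w2.png

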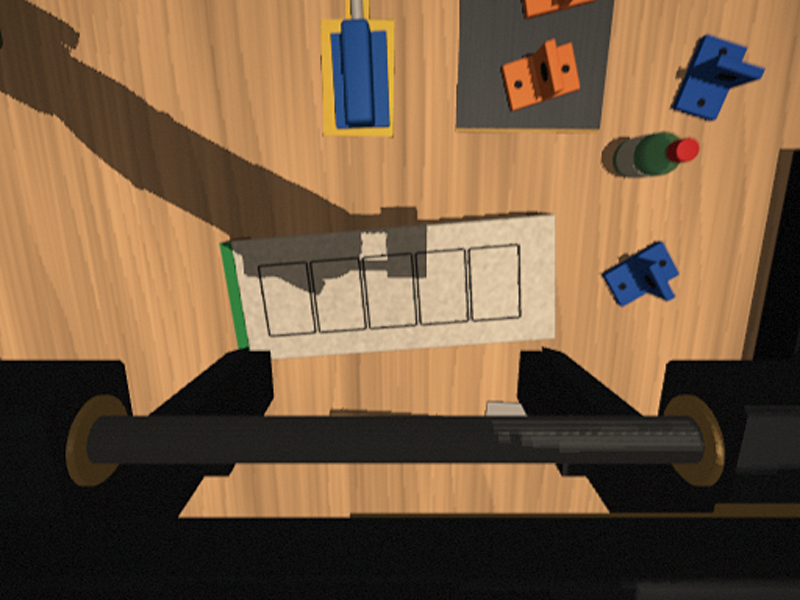

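```bash
python3 - <<'E'
from h import *
im=ld("w2"); P=lambda q,z=.05:p2w(im,np.array(q)/S,z)
top=P([(259,266),(306,262),(311,261),(361,257),(363,257),(413,253),(416,252),(466,248),(469,248),(519,244)])
bot=P([(269,336),(316,332),(319,332),(366,327),(370,327),(416,323),(420,323),(468,320),(473,320),(521,316)])
B=np.array([(top[2*i]+top[2*i+1]+bot[2*i]+bot[2*i+1])/4 for i in range(5)])[:,:2]*1000
print(B.round(1)); d=np.polyfit(range(5),B,1); print(d, np.hypot(*d[0]), np.degrees(np.arctan2(d[0][1],d[0][0])))
C=P([(231,242),(554,214),(555,337),(247,357)]);print("shelf corners",C.round(4)[:,:2].tolist(),C.mean(0))
print("outline foot",P([(324,20),(393,22),(393,137),(322,135)],0).round(4)[:,:2].tolist(),"foot",P([(331,31),(386,29),(388,126),(335,129)],.006).round(4)[:,:2].tolist())
x,y,_=P((541,75),.015)[0];print(fit(im,x,y,17))
w=ld("w1")
E
```

```text
[[ 393.8 -357.8]
 [ 448.4 -352.9]
 [ 501.9 -348.7]
 [ 555.7 -344.5]
 [ 610.  -340.8]]
[[  53.97370777    4.22540974]
 [ 394.01588082 -357.38481328]] 54.13885128168418 4.476352985299877
shelf corners [[0.34, -0.297], [0.6645, -0.272], [0.6752, -0.3997], [0.3451, -0.4216]] [ 0.50619959 -0.34756617  0.05      ]
outline foot [[0.4368, -0.0807], [0.5062, -0.0837], [0.505, -0.1925], [0.4294, -0.1895]] foot [[0.4443, -0.0926], [0.4993, -0.0917], [0.5, -0.1823], [0.4444, -0.1845]]
(np.float64(0.6543363720076384), np.float64(-0.13757609097875542), np.float64(16.003510556689708), np.float64(0.7856021835551007))
```

View: the shelf with five empty bays, the green end at px (235,295), bay 0 centre about (288,299) and bay 4 about (495,282). The spacing comes out at 54.1 mm, which confirms the measurement. First pick: the bracket nearest the shelf.

```bash
python3 -c "
from h import *
plan(.6543,-.137,.09,107)"
```

```text
from [ 0.5118 -0.3136  0.3497] yaw 89.4 n 9
[0.0198, 0.0156, 0.0289, np.float64(-1.96)]
[0.0192, 0.0163, 0.0289, np.float64(-1.96)]
[0.0187, 0.0169, 0.0289, np.float64(-1.96)]
[0.0181, 0.0176, 0.0289, np.float64(-1.96)]
[0.0175, 0.0182, 0.0289, np.float64(-1.96)]
[0.0168, 0.0188, 0.0289, np.float64(-1.96)]
[0.0162, 0.0193, 0.0289, np.float64(-1.96)]
[0.0155, 0.0199, 0.0289, np.float64(-1.96)]
[0.0148, 0.0204, 0.0289, np.float64(-1.96)]
```

Emit:
{"api": "apply_moves", "payload": {"steps": [[[0.02, 0.016, 0.029, -2], [0.019, 0.0165, 0.029, -2], [0.0185, 0.017, 0.029, -2], [0.018, 0.0175, 0.029, -2], [0.0175, 0.018, 0.029, -2], [0.017, 0.019, 0.029, -2], [0.016, 0.0195, 0.029, -2], [0.0155, 0.02, 0.029, -2]]], "fingers": 0.5}}

```text
clock: 3.25
tool_pos: [0.6422, -0.1385, 0.1168]
tool_rot: [-179.7, -0.7, 106.6]
ft_force: [0.1, -0.3, 0.9]
finger_gap: 0.497
```

Emit:
{"api": "apply_moves", "payload": {"steps": [[[0.015, 0.02, 0.02, -2], [0, 0, 0, 0], [0, 0, 0, 0]]]}}

```text
clock: 3.5
tool_pos: [0.6564, -0.0978, 0.0878]
tool_rot: [-179.4, -1.6, 109.9]
ft_force: [0.9, -1.3, 0.7]
finger_gap: 0.497
```

```bash
python3 -c "
from h import *
plan(.6543,-.137,.014,107)
o=get_obs();print(o['tool_rot'],o['dq'].round(2));snap('wrist','w3')"
```

```text
from [ 0.6564 -0.0978  0.0878] yaw 109.9 n 3
[-0.0121, -0.0051, 0.0246, np.float64(0.97)]
[-0.0121, -0.0049, 0.0246, np.float64(0.97)]
[-0.0122, -0.0047, 0.0246, np.float64(0.97)]
[-179.44271363   -1.62830625  109.91593031] [-4.28  2.51 -3.29  0.01 -1.52 -0.91  0.3 ]
```

View pics/w3.png

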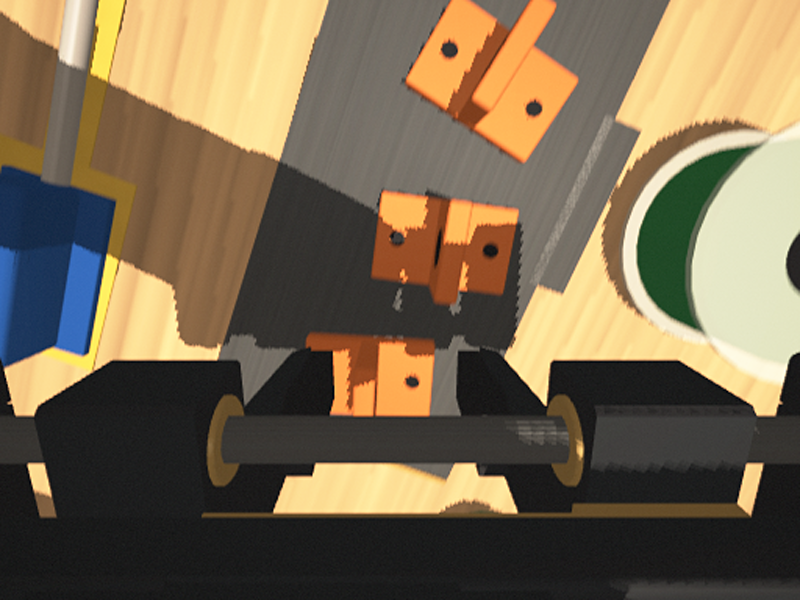

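The target bracket is at px (370,375) between the fingers, with its neighbour at (445,240). The arm coasts about one extra row after a fast run, so I correct with small steps.

Emit:
{"api": "apply_moves", "payload": {"steps": [[[-0.015, -0.006, 0, 1], [-0.01, -0.004, 0, 1], [-0.004, -0.002, 0, 0.5], [0, 0, 0, 0], [0, 0, 0, 0]]]}}

```text
clock: 3.97
tool_pos: [0.6543, -0.1359, 0.0918]
tool_rot: [-179.6, -1.4, 106.9]
ft_force: [0.4, 0.0, 0.6]
finger_gap: 0.499
```

```bash
python3 -c "
from h import *
plan(.6543,-.137,.014,107)
o=get_obs();print(o['tool_rot'],o['dq'].round(2))"
```

```text
from [ 0.6543 -0.1359  0.0918] yaw 106.9 n 2
[-0.0005, -0.0001, 0.0389, np.float64(-0.06)]
[-0.0005, -0.0001, 0.0389, np.float64(-0.06)]
[-179.56276343   -1.3633398   106.88103171] [ 1.8  -0.77  1.03  0.06  0.31  0.09 -0.18]
```

Emit:
{"api": "apply_moves", "payload": {"steps": [[[0, 0, 0.02, 0], [0, 0, 0.02, 0], [0, 0, 0.012, 0], [0, 0, 0.005, 0], [0, 0, 0, 0], [0, 0, 0, 0]]]}}

```text
clock: 4.47
tool_pos: [0.6552, -0.1406, 0.0371]
tool_rot: [-179.9, -1.1, 106.5]
ft_force: [-0.5, -0.5, 0.0]
finger_gap: 0.5
```

Emit:
{"api": "apply_moves", "payload": {"steps": [[[0.002, 0, 0.01, 0], [0.001, 0, 0.008, 0], [0, 0, 0.003, 0], [0, 0, 0, 0]]]}}

```text
clock: 4.8
tool_pos: [0.6559, -0.1369, 0.0165]
tool_rot: [179.9, -1.0, 106.5]
ft_force: [-0.3, -0.7, -0.7]
finger_gap: 0.501
```

Emit:
{"api": "apply_moves", "payload": {"steps": [[[0, 0, 0, 0], [0, 0, 0, 0], [0, 0, 0, 0], [0, 0, 0, 0], [0, 0, 0, 0]]], "fingers": 0}}

```text
clock: 5.22
tool_pos: [0.6564, -0.1366, 0.0169]
tool_rot: [179.8, -1.0, 106.5]
ft_force: [-0.7, -0.4, -0.5]
finger_gap: 0.146
```

Emit:
{"api": "apply_moves", "payload": {"steps": [[[0, 0, -0.015, 0], [0, 0, -0.03, 0], [0, 0, -0.035, 0], [0, 0, -0.025, 0]]]}}

```text
clock: 5.55
tool_pos: [0.6519, -0.1375, 0.1214]
tool_rot: [-179.5, -1.3, 106.5]
ft_force: [0.4, 0.3, -0.3]
finger_gap: 0.116
```

```bash
python3 -c "
from h import *
o=get_obs();print(o['tool_rot'],o['finger_gap'])
plan(.394,-.3574,.15,4.5)"
```

```text
[-179.45256395   -1.32838434  106.5065766 ] 0.11641024341914932
from [ 0.6519 -0.1375  0.1214] yaw 106.5 n 15
[-0.0092, -0.0206, -0.0019, np.float64(6.8)]
[-0.0115, -0.0194, -0.0019, np.float64(6.8)]
[-0.0138, -0.0179, -0.0019, np.float64(6.8)]
[-0.0158, -0.0162, -0.0019, np.float64(6.8)]
[-0.0176, -0.0142, -0.0019, np.float64(6.8)]
[-0.0191, -0.012, -0.0019, np.float64(6.8)]
[-0.0204, -0.0096, -0.0019, np.float64(6.8)]
[-0.0214, -0.0072, -0.0019, np.float64(6.8)]
[-0.0221, -0.0046, -0.0019, np.float64(6.8)]
[-0.0225, -0.0019, -0.0019, np.float64(6.8)]
[-0.0226, 0.0008, -0.0019, np.float64(6.8)]
[-0.0223, 0.0034, -0.0019, np.float64(6.8)]
[-0.0218, 0.0061, -0.0019, np.float64(6.8)]
[-0.0209, 0.0086, -0.0019, np.float64(6.8)]
[-0.0197, 0.011, -0.0019, np.float64(6.8)]
```

Emit:
{"api": "apply_moves", "payload": {"steps": [[[-0.009, -0.0205, -0.002, 6.8], [-0.0115, -0.0195, -0.002, 6.8], [-0.014, -0.018, -0.002, 6.8], [-0.016, -0.016, -0.002, 6.8], [-0.0175, -0.014, -0.002, 6.8], [-0.019, -0.012, -0.002, 6.8], [-0.0205, -0.0095, -0.002, 6.8], [-0.0215, -0.007, -0.002, 6.8]]]}}

```text
clock: 6.22
tool_pos: [0.5206, -0.2529, 0.1545]
tool_rot: [-180.0, -1.6, 50.2]
ft_force: [0.2, -0.2, -0.7]
finger_gap: 0.109
```

Emit:
{"api": "apply_moves", "payload": {"steps": [[[-0.022, -0.0045, -0.002, 6.8], [-0.0225, -0.002, -0.002, 6.8], [-0.0225, 0.001, -0.002, 6.8], [-0.0225, 0.0035, -0.002, 6.8], [-0.022, 0.006, -0.002, 6], [-0.01, 0.004, 0, 3], [0, 0, 0, 0], [0, 0, 0, 0]]]}}

```text
clock: 6.88
tool_pos: [0.4165, -0.336, 0.1711]
tool_rot: [-179.4, -1.9, 11.6]
ft_force: [1.7, -0.8, -1.2]
finger_gap: 0.109
```

```bash
python3 -c "
from h import *
plan(.394,-.3574,.12,4.5)
o=get_obs();print(o['tool_rot'],o['finger_gap'],o['dq'].round(1),o['joint_pos'].round())"
```

```text
from [ 0.4165 -0.336   0.1711] yaw 11.6 n 2
[-0.0132, 0.0082, 0.0256, np.float64(3.56)]
[-0.0127, 0.009, 0.0256, np.float64(3.56)]
[-179.35735399   -1.8587705    11.62629597] 0.10915581271225107 [ 0.6 -0.7 -0.  -0.1  0.   0.2 -0.2] [ 22.  40.  22. 111. -30.  34. -14.]
```

Emit:
{"api": "apply_moves", "payload": {"steps": [[[-0.011, 0.0075, 0.02, 3], [-0.01, 0.0075, 0.018, 3], [-0.004, 0.002, 0.008, 1], [0, 0, 0, 0], [0, 0, 0, 0]]]}}

```text
clock: 7.3
tool_pos: [0.405, -0.3517, 0.124]
tool_rot: [-179.0, -2.3, 5.6]
ft_force: [-0.2, -0.2, -1.4]
finger_gap: 0.108
```

```bash
python3 -c "
from h import *
plan(.394,-.3574,.068,4.5,step=.015)
o=get_obs();print(o['tool_rot'],o['finger_gap'],o['dq'].round(1))"
```

```text
from [ 0.405  -0.3517  0.124 ] yaw 5.6 n 4
[-0.0029, 0.0012, 0.014, np.float64(0.27)]
[-0.0029, 0.0012, 0.014, np.float64(0.27)]
[-0.0029, 0.0012, 0.014, np.float64(0.27)]
[-0.0029, 0.0012, 0.014, np.float64(0.27)]
[-179.01552994   -2.33999451    5.56248917] 0.10831835552310122 [-0.5  0.6 -1.1 -0.1 -0.1  0.1  0.7]
```

```bash
sed -i 's/R=Ro.from_euler("xyz",\[180,0,y0+dy\*i\/n\],degrees=True)/R=Ro.from_euler("xyz",[*o["tool_rot"][:2],y0+dy*i\/n],degrees=True)/; s/\[round(-dy\/n,2)\]/[round(float(-dy\/n),2)]/' h.py; python3 -c "
from h import *
plan(.394,-.3574,.068,4.5,step=.015)"
```

```text
from [ 0.405  -0.3517  0.124 ] yaw 5.6 n 4
[-0.0034, 0.0014, 0.0138, 0.27]
[-0.0034, 0.0014, 0.0138, 0.27]
[-0.0034, 0.0014, 0.0138, 0.27]
[-0.0034, 0.0014, 0.0138, 0.27]
```

Emit:
{"api": "apply_moves", "payload": {"steps": [[[-0.0045, 0.002, 0.01, 0.4], [-0.0045, 0.002, 0.012, 0.4], [-0.0035, 0.001, 0.012, 0.2], [0, 0, 0.004, 0], [0, 0, 0, 0], [0, 0, 0, 0]]]}}

```text
clock: 7.8
tool_pos: [0.4038, -0.3531, 0.0881]
tool_rot: [-179.0, -2.9, 5.6]
ft_force: [0.3, -0.9, -1.5]
finger_gap: 0.112
```

```bash
python3 -c "
from h import *
plan(.394,-.3574,.068,4.5,step=.01)
o=get_obs();print(o['tool_rot'],o['ft_force'])"
```

```text
from [ 0.4038 -0.3531  0.0881] yaw 5.6 n 3
[-0.0037, 0.0012, 0.0065, 0.38]
[-0.0037, 0.0012, 0.0065, 0.38]
[-0.0037, 0.0012, 0.0065, 0.38]
[-179.02971839   -2.90844981    5.64076794] [ 0.32020892 -0.87737067 -1.4805579 ]
```

Emit:
{"api": "apply_moves", "payload": {"steps": [[[-0.008, 0.002, 0, 0.5], [-0.006, 0.002, 0, 0.5], [0, 0, 0, 0]]]}}

```text
clock: 8.05
tool_pos: [0.3914, -0.3587, 0.0891]
tool_rot: [-179.1, -3.1, 4.8]
ft_force: [0.1, 0.5, -0.9]
finger_gap: 0.111
```

```bash
python3 -c "
from h import *
plan(.394,-.3574,.068,4.5,step=.01)
o=get_obs();print(o['tool_rot'],o['ft_force'],o['joint_pos'].round(1))"
```

```text
from [ 0.3914 -0.3587  0.0891] yaw 4.8 n 3
[0.0005, -0.0002, 0.0071, 0.09]
[0.0005, -0.0002, 0.0071, 0.09]
[0.0005, -0.0002, 0.0071, 0.09]
[-179.09972175   -3.05034543    4.78254169] [ 0.1047005   0.50693992 -0.9433572 ] [ 30.9  47.1  14.  114.8 -37.6  21.7  -9.4]
```

Emit:
{"api": "apply_moves", "payload": {"steps": [[[0, 0, 0.008, 0], [0, 0, 0.008, 0], [0, 0, 0.003, 0], [0, 0, 0, 0]]]}}

```text
clock: 8.38
tool_pos: [0.393, -0.3593, 0.0702]
tool_rot: [-179.2, -3.2, 4.7]
ft_force: [-0.7, 1.6, 12.0]
finger_gap: 0.105
```

Emit:
{"api": "apply_moves", "payload": {"steps": [[[0, 0, 0, 0], [0, 0, 0, 0], [0, 0, 0, 0]]], "fingers": 0.45}}

```text
clock: 8.63
tool_pos: [0.3933, -0.359, 0.0691]
tool_rot: [-179.2, -3.2, 4.7]
ft_force: [0.1, -0.7, 0.3]
finger_gap: 0.313
```

Emit:
{"api": "apply_moves", "payload": {"steps": [[[0, 0, -0.01, 0], [0, 0, -0.025, 0], [0, 0, -0.035, 0], [0, 0, -0.03, 0]]]}}

```text
clock: 8.97
tool_pos: [0.3849, -0.3577, 0.1674]
tool_rot: [-178.5, -2.7, 4.7]
ft_force: [0.6, -0.5, -0.1]
finger_gap: 0.45
```

```bash
python3 -c "
from h import *
o=get_obs();print(o['tool_rot'],o['finger_gap'])
plan(.6659,-.0534,.13,103)
im=snap('wrist','w4');print(fit(im,.394,-.357,-86,.05))"
```

```text
[-178.48483782   -2.70810079    4.68610249] 0.4495473875925543
from [ 0.3849 -0.3577  0.1674] yaw 4.7 n 15
[0.0202, -0.0186, 0.0039, -6.55]
[0.0222, -0.0161, 0.004, -6.55]
[0.0239, -0.0135, 0.004, -6.55]
[0.0253, -0.0107, 0.004, -6.55]
[0.0263, -0.0077, 0.0039, -6.55]
[0.0271, -0.0046, 0.0039, -6.55]
[0.0274, -0.0015, 0.0038, -6.55]
[0.0274, 0.0017, 0.0037, -6.55]
[0.0271, 0.0048, 0.0036, -6.55]
[0.0263, 0.0079, 0.0035, -6.55]
[0.0253, 0.0109, 0.0034, -6.55]
[0.0239, 0.0137, 0.0033, -6.55]
[0.0222, 0.0163, 0.0031, -6.55]
[0.0202, 0.0188, 0.003, -6.55]
[0.0179, 0.021, 0.0028, -6.55]
(np.float64(0.3913366859662361), np.float64(-0.35947418093712835), np.float64(-84.99389124098731), np.float64(0.9512411056825262))
```

Emit:
{"api": "apply_moves", "payload": {"steps": [[[0.02, -0.0185, 0.004, -6.6], [0.022, -0.016, 0.004, -6.6], [0.024, -0.0135, 0.004, -6.6], [0.0255, -0.0105, 0.004, -6.6], [0.0265, -0.0075, 0.004, -6.6], [0.027, -0.0045, 0.004, -6.6], [0.0275, -0.0015, 0.004, -6.6], [0.0275, 0.0015, 0.004, -6.6]]]}}

```text
clock: 9.68
tool_pos: [0.5379, -0.2017, 0.1598]
tool_rot: [177.3, -2.1, 58.9]
ft_force: [0.8, -0.4, 0.3]
finger_gap: 0.446
```

Emit:
{"api": "apply_moves", "payload": {"steps": [[[0.027, 0.005, 0.0035, -6.6], [0.0265, 0.008, 0.0035, -6.6], [0.0255, 0.011, 0.0035, -6.6], [0.024, 0.0135, 0.0035, -6.6], [0.02, 0.014, 0.003, -6.6], [0.01, 0.008, 0.002, -3], [0, 0, 0, 0], [0, 0, 0, 0]]]}}

```text
clock: 10.35
tool_pos: [0.6397, -0.0751, 0.1487]
tool_rot: [176.5, -0.0, 97.3]
ft_force: [-0.5, -1.5, -0.9]
finger_gap: 0.447
```

```bash
python3 -c "
from h import *
o=get_obs();print(o['tool_rot'],o['joint_pos'].round())
plan(.6659,-.0534,.09,103)
im=snap('wrist','w5')
for b in [(.6659,-.0534,13),(.6593,.0262,-12),(.6474,.1168,-5)]: print(np.round(fit(im,*b),4))"
```

```text
[ 1.76457805e+02 -1.05814965e-02  9.72749898e+01] [ 1. 46.  4. 95. -6. 36. 16.]
from [ 0.6397 -0.0751  0.1487] yaw 97.3 n 2
[0.0091, 0.0125, 0.0302, -2.86]
[0.0084, 0.013, 0.0302, -2.86]
[ 0.6662 -0.0543 12.4508  0.7686]
[  0.6597   0.025  -12.3049   0.2539]
[ 0.6476  0.1173 -5.5586  0.9592]
```

```bash
sed -i 's/if show: print("from"/tz=Ro.from_euler("xyz",o["tool_rot"],degrees=True).as_matrix()[:2,2]\n    if show: print("tilt",np.degrees(tz).round(2),"f",o["ft_force"].round(1),"gap",round(o["finger_gap"],3),"from"/' h.py
```

Emit:
{"api": "apply_moves", "payload": {"steps": [[[0.009, 0.0125, 0.01, -2.5], [0.008, 0.01, 0.02, -2], [0.002, 0.003, 0.02, -1], [0, 0, 0, 0], [0, 0, 0, 0]]]}}

```text
clock: 10.82
tool_pos: [0.661, -0.0648, 0.1014]
tool_rot: [176.7, 0.8, 101.7]
ft_force: [-1.0, 0.0, 0.8]
finger_gap: 0.452
```

```bash
python3 -c "
from h import *
plan(.6662,-.054,.015,102.6)"
```

```text
tilt [ 3.37 -0.1 ] f [-1.   0.   0.8] gap 0.452 from [ 0.661  -0.0648  0.1014] yaw 101.7 n 3
[0.0036, 0.0008, 0.0288, -0.32]
[0.0036, 0.0008, 0.0288, -0.32]
[0.0036, 0.0008, 0.0288, -0.32]
```

Emit:
{"api": "apply_moves", "payload": {"steps": [[[0.006, 0.001, 0.01, -0.5], [0.006, 0.001, 0.02, -0.4], [0.001, 0, 0.022, 0], [0, 0, 0.015, 0], [0, 0, 0.008, 0], [0, 0, 0, 0], [0, 0, 0, 0]]]}}

```text
clock: 11.4
tool_pos: [0.6644, -0.0595, 0.0283]
tool_rot: [176.5, 1.2, 101.8]
ft_force: [0.4, 0.1, 0.5]
finger_gap: 0.452
```

```bash
python3 -c "
from h import *
plan(.6662,-.054,.015,102.6)"
```

```text
tilt [ 3.63 -0.47] f [0.4 0.1 0.5] gap 0.452 from [ 0.6644 -0.0595  0.0283] yaw 101.8 n 1
[0.0053, 0.0021, 0.0134, -0.78]
```

Emit:
{"api": "apply_moves", "payload": {"steps": [[[0.004, 0.0015, 0.006, -0.6], [0.0025, 0.001, 0.005, -0.3], [0, 0, 0.001, 0], [0, 0, 0, 0]]]}}

```text
clock: 11.73
tool_pos: [0.6682, -0.0528, 0.0181]
tool_rot: [176.3, 1.4, 102.7]
ft_force: [0.4, 0.1, -0.1]
finger_gap: 0.452
```

Emit:
{"api": "apply_moves", "payload": {"steps": [[[0, 0, 0, 0], [0, 0, 0, 0], [0, 0, 0, 0], [0, 0, 0, 0], [0, 0, 0, 0], [0, 0, 0, 0]]], "fingers": 0}}

```text
clock: 12.23
tool_pos: [0.6683, -0.0528, 0.02]
tool_rot: [176.3, 1.4, 102.7]
ft_force: [-1.7, -0.6, 5.2]
finger_gap: 0.109
```

Emit:
{"api": "apply_moves", "payload": {"steps": [[[0, 0, -0.015, 0], [0, 0, -0.035, 0], [0, 0, -0.04, 0], [0, 0, -0.03, 0]]]}}

```text
clock: 12.57
tool_pos: [0.6547, -0.0515, 0.1382]
tool_rot: [177.1, 1.1, 102.7]
ft_force: [1.1, -0.2, -0.5]
finger_gap: 0.114
```

```bash
python3 -c "
from h import *
plan(.448,-.353,.15,4.5)"
```

```text
tilt [ 3.03 -0.47] f [ 1.1 -0.2 -0.5] gap 0.114 from [ 0.6547 -0.0515  0.1382] yaw 102.7 n 15
[-0.0166, -0.0178, -0.0013, 6.55]
[-0.0185, -0.0158, -0.0012, 6.55]
[-0.0202, -0.0136, -0.0011, 6.55]
[-0.0216, -0.0112, -0.0009, 6.55]
[-0.0228, -0.0087, -0.0008, 6.55]
[-0.0236, -0.006, -0.0006, 6.55]
[-0.0241, -0.0033, -0.0005, 6.55]
[-0.0244, -0.0006, -0.0003, 6.55]
[-0.0243, 0.0022, -0.0002, 6.55]
[-0.0239, 0.005, -0.0001, 6.55]
[-0.0231, 0.0077, 0.0001, 6.55]
[-0.0221, 0.0103, 0.0002, 6.55]
[-0.0208, 0.0127, 0.0003, 6.55]
[-0.0192, 0.015, 0.0003, 6.55]
[-0.0174, 0.0171, 0.0004, 6.55]
```

Emit:
{"api": "apply_moves", "payload": {"steps": [[[-0.0165, -0.018, 0, 6.6], [-0.0185, -0.016, 0, 6.6], [-0.02, -0.0135, 0, 6.6], [-0.0215, -0.011, 0, 6.6], [-0.023, -0.0085, 0, 6.6], [-0.0235, -0.006, 0, 6.6], [-0.024, -0.0035, 0, 6.6], [-0.0245, -0.0005, 0, 6.6]]]}}

```text
clock: 13.23
tool_pos: [0.5505, -0.2087, 0.1504]
tool_rot: [176.2, -3.2, 48.4]
ft_force: [0.9, -0.8, -1.7]
finger_gap: 0.107
```

Emit:
{"api": "apply_moves", "payload": {"steps": [[[-0.0245, 0.002, 0, 6.6], [-0.024, 0.005, 0, 6.6], [-0.023, 0.0075, 0, 6.6], [-0.022, 0.01, 0, 6.6], [-0.02, 0.012, 0, 6.6], [-0.013, 0.01, 0, 5], [-0.004, 0.003, 0, 2], [0, 0, 0, 0]]]}}

```text
clock: 13.9
tool_pos: [0.4564, -0.3318, 0.1514]
tool_rot: [179.0, -5.5, 5.6]
ft_force: [-0.1, 0.2, -0.8]
finger_gap: 0.112
```

```bash
python3 -c "
from h import *
plan(.448,-.353,.11,4.5,step=.02)"
```

```text
tilt [ 5.57 -0.5 ] f [-0.1  0.2 -0.8] gap 0.112 from [ 0.4564 -0.3318  0.1514] yaw 5.6 n 3
[-0.0048, 0.0065, 0.0135, 0.36]
[-0.0047, 0.0065, 0.0135, 0.36]
[-0.0047, 0.0066, 0.0135, 0.36]
```

Tilt is building up (5.6° towards +x). I'm running a short test in free air to find which motions change it.

Emit:
{"api": "apply_moves", "payload": {"steps": [[[0.04, 0, 0, 0], [0.04, 0, 0, 0], [0.04, 0, 0, 0], [0.04, 0, 0, 0], [0, 0, 0, 0], [0, 0, 0, 0]]]}}

```text
clock: 14.4
tool_pos: [0.6226, -0.3068, 0.1689]
tool_rot: [179.3, -5.6, 6.4]
ft_force: [-1.0, -0.8, -1.0]
finger_gap: 0.109
```

Emit:
{"api": "apply_moves", "payload": {"steps": [[[-0.02, 0, 0, 0], [-0.02, 0, 0, 0], [-0.02, 0, 0, 0], [-0.02, 0, 0, 0], [-0.02, 0, 0, 0], [-0.02, 0, 0, 0], [-0.02, 0, 0, 0], [0, 0, 0, 0]]]}}

```text
clock: 15.07
tool_pos: [0.4817, -0.3098, 0.1547]
tool_rot: [179.8, -5.8, 8.1]
ft_force: [-0.9, -0.7, -0.1]
finger_gap: 0.109
```

Emit:
{"api": "apply_moves", "payload": {"steps": [[[0, 0, -0.04, 0], [0, 0, -0.04, 0], [0, 0, -0.04, 0], [0, 0, -0.04, 0], [0, 0, 0, 0], [0, 0, 0, 0]]]}}

```text
clock: 15.57
tool_pos: [0.4636, -0.306, 0.3199]
tool_rot: [-179.7, -5.6, 8.5]
ft_force: [-0.1, -0.2, -1.5]
finger_gap: 0.11
```

Emit:
{"api": "apply_moves", "payload": {"steps": [[[0, 0, 0.02, 0], [0, 0, 0.02, 0], [0, 0, 0.02, 0], [0, 0, 0.02, 0], [0, 0, 0.02, 0], [0, 0, 0.02, 0], [0, 0, 0, 0], [0, 0, 0, 0]]]}}

```text
clock: 16.23
tool_pos: [0.477, -0.2957, 0.1918]
tool_rot: [-179.3, -5.6, 9.2]
ft_force: [-0.6, -0.8, -0.8]
finger_gap: 0.111
```

Emit:
{"api": "apply_moves", "payload": {"steps": [[[0, 0, 0, -7], [0, 0, 0, -7], [0, 0, 0, -7], [0, 0, 0, -7], [0, 0, 0, -7], [0, 0, 0, -7], [0, 0, 0, 0], [0, 0, 0, 0]]]}}

```text
clock: 16.9
tool_pos: [0.478, -0.2952, 0.1968]
tool_rot: [176.5, -4.6, 52.6]
ft_force: [0.4, 0.1, -0.3]
finger_gap: 0.109
```

Emit:
{"api": "apply_moves", "payload": {"steps": [[[0, 0, 0, 7], [0, 0, 0, 7], [0, 0, 0, 7], [0, 0, 0, 7], [0, 0, 0, 7], [0, 0, 0, 7], [0, 0, 0, 0], [0, 0, 0, 0]]]}}

```text
clock: 17.57
tool_pos: [0.4796, -0.2957, 0.2011]
tool_rot: [-179.6, -6.0, 8.8]
ft_force: [-0.2, -0.6, -1.0]
finger_gap: 0.11
```

Emit:
{"api": "apply_moves", "payload": {"steps": [[[0, -0.04, 0, 0], [0, -0.04, 0, 0], [0, -0.04, 0, 0], [0, -0.04, 0, 0], [0, 0, 0, 0], [0, 0, 0, 0]]]}}

```text
clock: 18.07
tool_pos: [0.4551, -0.1345, 0.2025]
tool_rot: [180.0, -6.2, 9.3]
ft_force: [0.8, -1.2, -0.6]
finger_gap: 0.109
```

Emit:
{"api": "apply_moves", "payload": {"steps": [[[0, 0.02, 0, 0], [0, 0.02, 0, 0], [0, 0.02, 0, 0], [0, 0.02, 0, 0], [0, 0.02, 0, 0], [0, 0.02, 0, 0], [0, 0.02, 0, 0], [0, 0, 0, 0]]]}}

```text
clock: 18.73
tool_pos: [0.4806, -0.2846, 0.2042]
tool_rot: [179.7, -6.4, 10.0]
ft_force: [0.1, -0.8, -0.7]
finger_gap: 0.105
```

```bash
python3 -c "
from h import *
print(get_obs()['joint_pos'].round(1))
plan(.448,-.353,.15,4.5,step=.02)"
```

```text
[ 13.9  37.5  23.6 109.4 -32.9  34.9 -20.5]
tilt [6.32 0.77] f [ 0.1 -0.8 -0.7] gap 0.105 from [ 0.4806 -0.2846  0.2042] yaw 10.0 n 5
[-0.0099, 0.0123, 0.0099, 1.09]
[-0.0097, 0.0124, 0.0099, 1.09]
[-0.0095, 0.0126, 0.0099, 1.09]
[-0.0092, 0.0128, 0.01, 1.09]
[-0.009, 0.0129, 0.01, 1.09]
```

```bash
python3 -c "
from h import *
plan(.68,-.26,.22,-40)
o=get_obs();o['tool_pos']=np.array([.68,-.26,.22]);o['tool_rot']=np.array([180,-6.,-40]);plan(.48,-.33,.2,4,o=o)"
```

```text
tilt [6.32 0.77] f [ 0.1 -0.8 -0.7] gap 0.105 from [ 0.4806 -0.2846  0.2042] yaw 10.0 n 8
[0.0251, 0.0013, 0.0008, 6.24]
[0.0251, -0.0015, 0.0008, 6.24]
[0.0248, -0.0042, 0.0008, 6.24]
[0.0242, -0.0069, 0.0007, 6.24]
[0.0233, -0.0094, 0.0006, 6.24]
[0.0222, -0.0119, 0.0004, 6.24]
[0.0208, -0.0142, 0.0002, 6.24]
[0.0191, -0.0164, 0.0001, 6.24]
tilt [ 4.59 -3.85] f [ 0.1 -0.8 -0.7] gap 0.105 from [ 0.68 -0.26  0.22] yaw -40.0 n 7
[-0.0157, 0.026, 0.0012, -6.29]
[-0.0184, 0.0242, 0.0009, -6.29]
[-0.0209, 0.022, 0.0007, -6.29]
[-0.0232, 0.0196, 0.0004, -6.29]
[-0.0252, 0.017, 0.0002, -6.29]
[-0.0269, 0.0141, 0.0, -6.29]
[-0.0283, 0.0111, -0.0001, -6.29]
```

Emit:
{"api": "apply_moves", "payload": {"steps": [[[0.025, 0.001, 0, 6.2], [0.025, -0.0015, 0, 6.2], [0.025, -0.004, 0, 6.2], [0.024, -0.007, 0, 6.2], [0.023, -0.0095, 0, 6.2], [0.022, -0.012, 0, 6.2], [0.02, -0.014, 0, 6.2], [0, 0, 0, 0]]]}}

```text
clock: 19.4
tool_pos: [0.6552, -0.2724, 0.2241]
tool_rot: [-175.7, -4.6, -36.2]
ft_force: [0.1, 0.8, -1.3]
finger_gap: 0.11
```

Emit:
{"api": "apply_moves", "payload": {"steps": [[[-0.0155, 0.026, 0, -6.2], [-0.0185, 0.024, 0, -6.2], [-0.021, 0.022, 0, -6.2], [-0.023, 0.0195, 0, -6.2], [-0.025, 0.017, 0, -6.2], [-0.027, 0.014, 0, -6.2], [0, 0, 0, 0], [0, 0, 0, 0]]]}}

```text
clock: 20.07
tool_pos: [0.4813, -0.3478, 0.2017]
tool_rot: [-179.7, -6.0, 4.1]
ft_force: [-0.1, 0.2, -0.6]
finger_gap: 0.105
```

```bash
python3 -c "
from h import *
print(get_obs()['joint_pos'].round(1))
plan(.448,-.353,.12,4.5,step=.02)"
```

```text
[ 18.5  40.8  26.4 103.  -34.2  40.  -20.8]
tilt [5.99 0.74] f [-0.1  0.2 -0.6] gap 0.105 from [ 0.4813 -0.3478  0.2017] yaw 4.1 n 5
[-0.0084, 0.0006, 0.0155, -0.08]
[-0.0084, 0.0006, 0.0155, -0.08]
[-0.0084, 0.0006, 0.0155, -0.08]
[-0.0084, 0.0006, 0.0155, -0.08]
[-0.0084, 0.0006, 0.0155, -0.08]
```

Emit:
{"api": "apply_moves", "payload": {"steps": [[[-0.009, 0.001, 0.016, 0], [-0.009, 0.001, 0.016, 0], [-0.009, 0.001, 0.016, 0], [-0.008, 0.001, 0.016, 0], [-0.006, 0, 0.012, 0], [-0.003, 0, 0.006, 0], [0, 0, 0, 0], [0, 0, 0, 0]]]}}

```text
clock: 20.73
tool_pos: [0.4483, -0.3559, 0.1141]
tool_rot: [-179.9, -6.3, 4.3]
ft_force: [1.0, -0.2, -0.9]
finger_gap: 0.111
```

```bash
python3 -c "
from h import *
plan(.446,-.353,.071,4.5,step=.015)"
```

```text
tilt [6.3  0.56] f [ 1.  -0.2 -0.9] gap 0.111 from [ 0.4483 -0.3559  0.1141] yaw 4.3 n 3
[-0.0023, -0.001, 0.0142, -0.07]
[-0.0023, -0.001, 0.0142, -0.07]
[-0.0023, -0.001, 0.0142, -0.07]
```

Emit:
{"api": "apply_moves", "payload": {"steps": [[[-0.003, -0.0015, 0.012, 0], [-0.003, -0.0015, 0.012, 0], [-0.002, -0.001, 0.01, 0], [0, 0, 0.003, 0], [0, 0, 0, 0]]]}}

```text
clock: 21.15
tool_pos: [0.4502, -0.3538, 0.0795]
tool_rot: [179.7, -6.8, 4.6]
ft_force: [0.6, 0.5, 0.3]
finger_gap: 0.108
```

```bash
python3 -c "
from h import *
plan(.446,-.353,.071,4.5,step=.015)"
```

```text
tilt [6.79 0.22] f [0.6 0.5 0.3] gap 0.108 from [ 0.4502 -0.3538  0.0795] yaw 4.6 n 1
[-0.0051, -0.0012, 0.008, 0.08]
```

Emit:
{"api": "apply_moves", "payload": {"steps": [[[-0.005, -0.001, 0.002, 0], [-0.004, 0, 0.004, 0], [0, 0, 0.002, 0], [0, 0, 0, 0]]]}}

```text
clock: 21.48
tool_pos: [0.4436, -0.3547, 0.0723]
tool_rot: [179.4, -7.0, 4.7]
ft_force: [0.6, -1.2, -0.6]
finger_gap: 0.114
```

Emit:
{"api": "apply_moves", "payload": {"steps": [[[0.002, 0, 0.002, 0], [0.001, 0, 0.002, 0], [0, 0, 0, 0]]]}}

```text
clock: 21.73
tool_pos: [0.4463, -0.3546, 0.0706]
tool_rot: [179.5, -7.0, 4.6]
ft_force: [0.4, -0.3, -1.2]
finger_gap: 0.111
```

Emit:
{"api": "apply_moves", "payload": {"steps": [[[0, 0, 0, 0], [0, 0, 0, 0], [0, 0, 0, 0], [0, 0, 0, 0]]], "fingers": 0.4}}

```text
clock: 22.07
tool_pos: [0.4475, -0.3552, 0.0711]
tool_rot: [179.4, -7.1, 4.6]
ft_force: [-0.1, -0.8, 1.0]
finger_gap: 0.383
```

Emit:
{"api": "apply_moves", "payload": {"steps": [[[0, 0, -0.01, 0], [0, 0, -0.025, 0], [0, 0, -0.035, 0], [0, 0, -0.03, 0]]]}}

```text
clock: 22.4
tool_pos: [0.4325, -0.3522, 0.1689]
tool_rot: [180.0, -6.7, 4.6]
ft_force: [-0.2, -0.5, -0.4]
finger_gap: 0.401
```

```bash
python3 -c "
from h import *
print(get_obs()['joint_pos'].round(1))
plan(.6597,.0252,.16,78,step=.03)
im=snap('wrist','w6');print(np.round(fit(im,.394,-.357,-86,.05,.03),4),np.round(fit(im,.448,-.353,-86,.05,.03),4))"
```

```text
[ 24.3  40.5  21.4 111.  -37.7  31.1 -12.5]
tilt [6.64 0.52] f [-0.2 -0.5 -0.4] gap 0.401 from [ 0.4325 -0.3522  0.1689] yaw 4.6 n 15
[0.0169, -0.0239, 0.0026, -4.9]
[0.0189, -0.0223, 0.0028, -4.9]
[0.0207, -0.0206, 0.003, -4.9]
[0.0224, -0.0188, 0.0032, -4.9]
[0.0239, -0.0168, 0.0034, -4.9]
[0.0252, -0.0146, 0.0035, -4.9]
[0.0264, -0.0124, 0.0037, -4.9]
[0.0273, -0.0101, 0.0038, -4.9]
[0.0281, -0.0077, 0.0039, -4.9]
[0.0286, -0.0053, 0.0039, -4.9]
[0.029, -0.0028, 0.004, -4.9]
[0.0291, -0.0003, 0.004, -4.9]
[0.029, 0.0022, 0.004, -4.9]
[0.0287, 0.0047, 0.004, -4.9]
[0.0282, 0.0072, 0.0039, -4.9]
[   0.394   -0.357 -101.       0.   ] [  0.4442  -0.355  -85.4115   0.5685]
```

```bash
python3 -c "
from h import *
r=plan(.6597,.0252,.15,78,step=.0195,show=False);print(len(r),r[::2])"
```

```text
23 [[0.0109, -0.0157, 0.0023, -3.19], [0.0126, -0.0144, 0.0025, -3.19], [0.0141, -0.0129, 0.0027, -3.19], [0.0154, -0.0112, 0.0029, -3.19], [0.0165, -0.0094, 0.003, -3.19], [0.0175, -0.0075, 0.0032, -3.19], [0.0182, -0.0054, 0.0033, -3.19], [0.0187, -0.0034, 0.0033, -3.19], [0.0189, -0.0012, 0.0034, -3.19], [0.0189, 0.0009, 0.0034, -3.19], [0.0187, 0.003, 0.0034, -3.19], [0.0183, 0.0051, 0.0033, -3.19]]
```

Emit:
{"api": "apply_moves", "payload": {"steps": [[[0.011, -0.0155, 0.0023, -3.2], [0.012, -0.015, 0.0023, -3.2], [0.0125, -0.0145, 0.0025, -3.2], [0.0135, -0.0135, 0.0025, -3.2], [0.014, -0.013, 0.0027, -3.2], [0.015, -0.012, 0.0027, -3.2], [0.0155, -0.011, 0.0029, -3.2], [0.016, -0.0105, 0.003, -3.2]]]}}

```text
clock: 23.12
tool_pos: [0.5146, -0.2264, 0.1723]
tool_rot: [175.5, -6.2, 30.8]
ft_force: [0.8, 0.2, -0.8]
finger_gap: 0.396
```

Emit:
{"api": "apply_moves", "payload": {"steps": [[[0.0165, -0.0095, 0.003, -3.2], [0.017, -0.0085, 0.003, -3.2], [0.0175, -0.0075, 0.003, -3.2], [0.018, -0.0065, 0.003, -3.2], [0.018, -0.0055, 0.003, -3.2], [0.0185, -0.0045, 0.003, -3.2], [0.0185, -0.0035, 0.003, -3.2], [0.0185, -0.0025, 0.003, -3.2]]]}}

```text
clock: 23.78
tool_pos: [0.5941, -0.0873, 0.1603]
tool_rot: [173.0, -3.5, 57.6]
ft_force: [-0.2, -0.2, -0.7]
finger_gap: 0.402
```

Emit:
{"api": "apply_moves", "payload": {"steps": [[[0.019, -0.001, 0.003, -3.2], [0.019, 0, 0.003, -3.2], [0.019, 0.001, 0.003, -3.2], [0.0185, 0.002, 0.003, -3.2], [0.0185, 0.003, 0.003, -3.2], [0.01, 0.002, 0, -2], [0, 0, 0, 0], [0, 0, 0, 0]]]}}

```text
clock: 24.45
tool_pos: [0.6489, 0.0144, 0.1535]
tool_rot: [172.2, -1.2, 76.8]
ft_force: [-0.1, -0.2, -0.2]
finger_gap: 0.398
```

```bash
python3 -c "
from h import *
print(get_obs()['joint_pos'].round(1))
plan(.6597,.0252,.08,78,step=.02)
im=snap('wrist','w7')
print(np.round(fit(im,.6597,.025,-12),4),np.round(fit(im,.6474,.117,-5),4))"
```

```text
[-14.2  45.3  14.5  98.8 -18.1  30.2  -2.7]
tilt [ 7.86 -0.63] f [-0.1 -0.2 -0.2] gap 0.398 from [0.6489 0.0144 0.1535] yaw 76.8 n 4
[0.0028, -0.0005, 0.0185, -0.29]
[0.0028, -0.0005, 0.0185, -0.29]
[0.0028, -0.0005, 0.0185, -0.29]
[0.0028, -0.0005, 0.0185, -0.29]
[  0.6997   0.0407 -12.124    0.5028] [ 0.6475  0.1157 -6.0613  0.1851]
```

```bash
python3 -c "
from h import *
r=plan(.42,.42,.3,135,show=False);print(len(r));[print(q) for q in r]
o=get_obs();o['tool_pos']=np.array([.42,.42,.3]);o['tool_rot']=np.array([-175.,5,135])
r=plan(.64,.01,.2,77,o=o,show=False);print(len(r));[print(q) for q in r]"
```

```text
13
[0.0266, -0.0226, -0.0139, -4.48]
[0.0284, -0.0205, -0.0136, -4.48]
[0.0301, -0.0182, -0.0132, -4.48]
[0.0315, -0.0159, -0.0129, -4.48]
[0.0328, -0.0134, -0.0125, -4.48]
[0.0339, -0.0108, -0.0122, -4.48]
[0.0347, -0.0082, -0.0118, -4.48]
[0.0354, -0.0055, -0.0114, -4.48]
[0.0358, -0.0028, -0.011, -4.48]
[0.036, -0.0, -0.0106, -4.48]
[0.036, 0.0028, -0.0102, -4.48]
[0.0358, 0.0055, -0.0099, -4.48]
[0.0354, 0.0083, -0.0095, -4.48]
12
[-0.0363, -0.0101, 0.0125, 4.83]
[-0.0371, -0.007, 0.0123, 4.83]
[-0.0376, -0.0038, 0.012, 4.83]
[-0.0379, -0.0005, 0.0118, 4.83]
[-0.0379, 0.0027, 0.0115, 4.83]
[-0.0376, 0.006, 0.0112, 4.83]
[-0.037, 0.0092, 0.0108, 4.83]
[-0.0362, 0.0123, 0.0105, 4.83]
[-0.0351, 0.0154, 0.0101, 4.83]
[-0.0338, 0.0184, 0.0098, 4.83]
[-0.0322, 0.0212, 0.0094, 4.83]
[-0.0304, 0.0239, 0.009, 4.83]
```

Emit:
{"api": "apply_moves", "payload": {"steps": [[[0.0265, -0.0225, -0.014, -4.5], [0.0285, -0.0205, -0.0136, -4.5], [0.03, -0.018, -0.0132, -4.5], [0.0315, -0.016, -0.013, -4.5], [0.033, -0.0135, -0.0125, -4.5], [0.034, -0.011, -0.012, -4.5], [0.0345, -0.008, -0.012, -4.5], [0.0355, -0.0055, -0.0115, -4.5]]]}}

```text
clock: 25.17
tool_pos: [0.5072, 0.2493, 0.2352]
tool_rot: [173.3, 4.6, 111.3]
ft_force: [0.0, 0.1, 0.3]
finger_gap: 0.397
```

Emit:
{"api": "apply_moves", "payload": {"steps": [[[0.036, -0.003, -0.011, -4.5], [0.036, 0, -0.0105, -4.5], [0.036, 0.003, -0.01, -4.5], [0.025, 0.004, -0.005, -3], [0, 0, 0, 0], [0, 0, 0, 0]]]}}

```text
clock: 25.67
tool_pos: [0.4379, 0.375, 0.2639]
tool_rot: [174.8, 6.3, 128.4]
ft_force: [0.9, -0.9, -0.7]
finger_gap: 0.401
```

```bash
python3 -c "
from h import *
print(get_obs()['joint_pos'].round(1))
plan(.42,.42,.3,135)
snap('wrist','w8')"
```

```text
[-58.1  32.8  14.6 102.2  -1.4  41.5  -6.3]
tilt [ 7.96 -1.68] f [ 0.9 -0.9 -0.7] gap 0.401 from [0.4379 0.375  0.2639] yaw 128.4 n 2
[0.0211, 0.0088, -0.0198, -3.28]
[0.0206, 0.0101, -0.0196, -3.28]
```

View pics/w8.png

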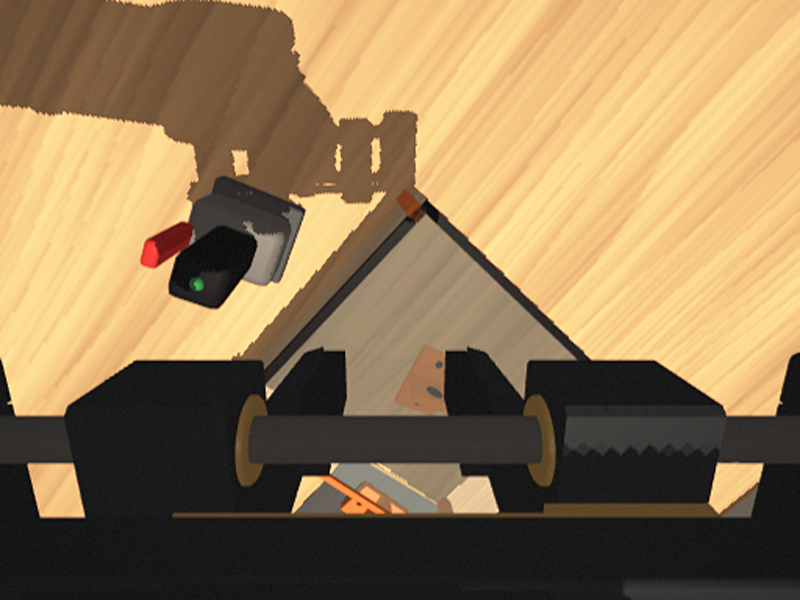

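View: the scanner at px (215,265) with its red trigger at (165,245), on the far side of the grip from the guard. The dropped bracket shows at px (422,380) under the roof. Tilt is now 8°, and free motion does not undo it. I'll push the fingertips gently against the fixed shelf's end face to bring the wrist back.

```bash
python3 -c "
from h import *
r=plan(.5,-.03,.22,66,show=False);print(len(r));[print(q) for q in r]
o=get_obs();o['tool_pos']=np.array([.5,-.06,.22]);o['tool_rot']=np.array([174.,-4,62])
r=plan(.30,-.37,.15,4.5,o=o,show=False);print(len(r));[print(q) for q in r]"
```

```text
11
[-0.0317, -0.0191, 0.0058, 5.67]
[-0.0334, -0.0158, 0.0063, 5.67]
[-0.0347, -0.0124, 0.0067, 5.67]
[-0.0357, -0.0089, 0.0071, 5.67]
[-0.0363, -0.0052, 0.0075, 5.67]
[-0.0366, -0.0016, 0.0079, 5.67]
[-0.0365, 0.0021, 0.0082, 5.67]
[-0.036, 0.0057, 0.0085, 5.67]
[-0.0352, 0.0093, 0.0087, 5.67]
[-0.034, 0.0128, 0.0089, 5.67]
[-0.0325, 0.0162, 0.0091, 5.67]
10
[-0.0372, -0.0036, 0.0041, 5.75]
[-0.0373, 0.0001, 0.0044, 5.75]
[-0.037, 0.0038, 0.0049, 5.75]
[-0.0364, 0.0074, 0.0053, 5.75]
[-0.0355, 0.011, 0.0057, 5.75]
[-0.0341, 0.0144, 0.0062, 5.75]
[-0.0325, 0.0177, 0.0066, 5.75]
[-0.0305, 0.0208, 0.0071, 5.75]
[-0.0282, 0.0236, 0.0076, 5.75]
[-0.0256, 0.0263, 0.008, 5.75]
```

Emit:
{"api": "apply_moves", "payload": {"steps": [[[-0.0315, -0.019, 0.006, 5.7], [-0.0335, -0.016, 0.006, 5.7], [-0.0345, -0.0125, 0.0065, 5.7], [-0.0355, -0.009, 0.007, 5.7], [-0.0365, -0.005, 0.0075, 5.7], [-0.0365, -0.0015, 0.008, 5.7], [-0.0365, 0.002, 0.008, 5.7], [-0.036, 0.0055, 0.0085, 5.7]]]}}

```text
clock: 26.38
tool_pos: [0.4813, 0.0622, 0.2191]
tool_rot: [171.5, 0.3, 79.8]
ft_force: [1.0, 1.1, 0.7]
finger_gap: 0.4
```

Emit:
{"api": "apply_moves", "payload": {"steps": [[[-0.035, 0.0095, 0.0085, 5.7], [-0.034, 0.013, 0.009, 5.7], [-0.0325, 0.016, 0.009, 5.7], [0, 0, 0, 0]]]}}

```text
clock: 26.72
tool_pos: [0.4887, -0.0729, 0.1974]
tool_rot: [171.5, -1.8, 59.7]
ft_force: [-0.2, 0.6, 0.2]
finger_gap: 0.4
```

```bash
python3 -c "
from h import *
print(get_obs()['joint_pos'].round(1))
plan(.30,-.37,.15,4.5)"
```

```text
[ -9.3  32.3  16.7 123.2 -22.   18.3  -5.6]
tilt [ 8.19 -2.71] f [-0.2  0.6  0.2] gap 0.4 from [ 0.4887 -0.0729  0.1974] yaw 59.7 n 9
[-0.0392, -0.002, 0.0038, 6.14]
[-0.0392, 0.0021, 0.0044, 6.14]
[-0.0386, 0.0062, 0.005, 6.14]
[-0.0377, 0.0102, 0.0056, 6.14]
[-0.0363, 0.0141, 0.0063, 6.14]
[-0.0345, 0.0179, 0.0069, 6.14]
[-0.0323, 0.0214, 0.0075, 6.14]
[-0.0298, 0.0246, 0.008, 6.14]
[-0.0269, 0.0276, 0.0086, 6.14]
```

Emit:
{"api": "apply_moves", "payload": {"steps": [[[-0.039, -0.002, 0.004, 6.2], [-0.039, 0.002, 0.0045, 6.2], [-0.0385, 0.006, 0.005, 6.2], [-0.0375, 0.01, 0.0055, 6.2], [-0.0365, 0.014, 0.006, 6.2], [-0.0345, 0.018, 0.007, 6.2], [-0.03, 0.02, 0.0075, 6], [-0.015, 0.012, 0.004, 4]]]}}

```text
clock: 27.38
tool_pos: [0.3209, -0.3247, 0.1439]
tool_rot: [175.1, -7.4, 9.0]
ft_force: [0.1, -0.1, -0.2]
finger_gap: 0.4
```

Emit:
{"api": "apply_moves", "payload": {"steps": [[[0, 0, 0, 0], [0, 0, 0, 0]]]}}

```text
clock: 27.55
tool_pos: [0.3123, -0.3317, 0.1432]
tool_rot: [175.0, -7.1, 7.7]
ft_force: [-0.8, -0.1, 0.1]
finger_gap: 0.4
```

```bash
python3 -c "
from h import *
print(get_obs()['joint_pos'].round(1))
plan(.31,-.368,.025,4.5)"
```

```text
[ 41.6  36.2   1.5 131.4 -37.8   5.2  -2.4]
tilt [ 7.66 -3.98] f [-0.8 -0.1  0.1] gap 0.4 from [ 0.3123 -0.3317  0.1432] yaw 7.7 n 4
[-0.0054, 0.0064, 0.0298, 0.81]
[-0.0053, 0.0064, 0.0298, 0.81]
[-0.0052, 0.0064, 0.0298, 0.81]
[-0.0051, 0.0064, 0.0298, 0.81]
```

Emit:
{"api": "apply_moves", "payload": {"steps": [[[-0.004, 0.014, 0.01, 0.8], [-0.004, 0.014, 0.02, 0.8], [-0.004, 0.012, 0.025, 0.8], [-0.004, 0.005, 0.025, 0.8], [-0.003, 0, 0.015, 0], [0, 0, 0, 0], [0, 0, 0, 0]]]}}

```text
clock: 28.13
tool_pos: [0.3164, -0.3881, 0.0658]
tool_rot: [176.3, -6.5, 6.1]
ft_force: [-0.2, -0.4, -0.1]
finger_gap: 0.398
```

```bash
python3 -c "
from h import *
print(get_obs()['joint_pos'].round(1))
plan(.315,-.375,.027,4.5)"
```

```text
[ 48.3  47.   -1.3 124.8 -57.    2.5  20.3]
tilt [ 6.83 -3.  ] f [-0.2 -0.4 -0.1] gap 0.398 from [ 0.3164 -0.3881  0.0658] yaw 6.1 n 2
[-0.0022, -0.0078, 0.0188, 0.82]
[-0.0023, -0.0078, 0.0188, 0.82]
```

```bash
python3 -c "
from h import *
r=plan(.45,-.2,.26,30,step=.025,show=False);print(len(r));[print(q) for q in r[::2]]"
```

```text
13
[0.0134, -0.0124, -0.0143, -1.84]
[0.0142, -0.0116, -0.0142, -1.84]
[0.015, -0.0108, -0.0141, -1.84]
[0.0157, -0.0099, -0.0139, -1.84]
[0.0163, -0.009, -0.0138, -1.84]
[0.0169, -0.008, -0.0137, -1.84]
[0.0175, -0.007, -0.0135, -1.84]
```

Emit:
{"api": "apply_moves", "payload": {"steps": [[[0, 0, -0.02, 0], [0, 0, -0.035, 0], [0, 0, -0.035, 0], [0, 0, -0.03, 0], [0.01, -0.01, -0.025, -1.8], [0.014, -0.013, -0.02, -1.8], [0.016, -0.014, -0.01, -1.8], [0.018, -0.014, -0.01, -1.8]]]}}

```text
clock: 28.8
tool_pos: [0.3413, -0.3093, 0.2654]
tool_rot: [175.9, -6.5, 13.0]
ft_force: [1.0, -0.0, 0.1]
finger_gap: 0.403
```

Emit:
{"api": "apply_moves", "payload": {"steps": [[[0.02, -0.014, 0, -2], [0.02, -0.014, 0, -2], [0.02, -0.014, 0, -2], [0.02, -0.014, 0, -2], [0.02, -0.012, 0, -2], [0.02, -0.012, 0, -2], [0.01, -0.006, 0, -1], [0, 0, 0, 0]]]}}

```text
clock: 29.47
tool_pos: [0.4403, -0.1629, 0.2823]
tool_rot: [174.8, -6.6, 27.5]
ft_force: [0.0, -0.3, -1.2]
finger_gap: 0.4
```

```bash
python3 -c "
from h import *
print(get_obs()['joint_pos'].round(1))
plan(.37,-.17,.22,step=.02)"
```

```text
[-10.2  25.   37.7 120.9 -30.8  34.2 -14.1]
tilt [ 8.19 -1.62] f [ 0.  -0.3 -1.2] gap 0.4 from [ 0.4403 -0.1629  0.2823] yaw 27.5 n 5
[-0.0145, -0.0062, 0.0104, 0.0]
[-0.0145, -0.0062, 0.0104, 0.0]
[-0.0145, -0.0062, 0.0104, 0.0]
[-0.0145, -0.0062, 0.0104, 0.0]
[-0.0145, -0.0062, 0.0104, 0.0]
```

Emit:
{"api": "apply_moves", "payload": {"steps": [[[-0.0165, -0.006, 0.012, 0], [-0.0165, -0.006, 0.012, 0], [-0.0165, -0.006, 0.012, 0], [-0.0165, -0.006, 0.012, 0], [-0.0165, -0.006, 0.012, 0], [-0.0165, -0.006, 0.012, 0], [0, 0, 0, 0]]]}}

```text
clock: 30.05
tool_pos: [0.3402, -0.1755, 0.1982]
tool_rot: [174.6, -6.9, 27.6]
ft_force: [-1.1, 0.2, -0.1]
finger_gap: 0.403
```

```bash
python3 -c "
from h import *
print(get_obs()['joint_pos'].round(1))
plan(.32,-.15,.22,step=.02)"
```

```text
[ 15.3  26.3   9.8 139.9 -49.3   8.4   9.7]
tilt [ 8.62 -1.59] f [-1.1  0.2 -0.1] gap 0.403 from [ 0.3402 -0.1755  0.1982] yaw 27.6 n 2
[-0.0017, -0.0149, -0.0127, 0.0]
[-0.0017, -0.0149, -0.0127, 0.0]
```

Emit:
{"api": "apply_moves", "payload": {"steps": [[[-0.012, 0, 0.012, 0], [-0.012, 0, 0.012, 0], [-0.012, 0, 0.012, 0], [-0.012, 0, 0.012, 0], [0, 0, 0, 0]]]}}

```text
clock: 30.47
tool_pos: [0.3139, -0.2068, 0.1687]
tool_rot: [175.7, -6.3, 27.9]
ft_force: [-0.3, -0.5, -0.1]
finger_gap: 0.402
```

```bash
python3 -c "
from h import *
print(get_obs()['joint_pos'].round(1))
plan(.32,-.15,.22,step=.02)"
```

```text
[ 29.7  30.3  -1.3 141.2 -57.1   2.7  23.3]
tilt [ 7.54 -0.83] f [-0.3 -0.5 -0.1] gap 0.402 from [ 0.3139 -0.2068  0.1687] yaw 27.9 n 4
[0.0093, -0.0109, -0.0127, 0.0]
[0.0093, -0.0109, -0.0127, 0.0]
[0.0093, -0.0109, -0.0127, 0.0]
[0.0093, -0.0109, -0.0127, 0.0]
```

Emit:
{"api": "apply_moves", "payload": {"steps": [[[-0.004, 0, 0.015, 0], [-0.004, 0, 0.015, 0], [-0.004, 0, 0.015, 0], [-0.004, 0, 0.015, 0], [-0.004, 0, 0.015, 0], [0, 0, 0, 0]]]}}

```text
clock: 30.97
tool_pos: [0.3275, -0.2342, 0.1244]
tool_rot: [178.1, -5.2, 27.9]
ft_force: [-0.9, -0.7, -0.9]
finger_gap: 0.399
```

```bash
python3 -c "
from h import *
print(get_obs()['joint_pos'].round(2))
plan(.32,-.15,.22,step=.02)"
```

```text
[ 33.29  37.7   -2.26 136.69 -57.24   2.49  26.55]
tilt [5.46 0.73] f [-0.9 -0.7 -0.9] gap 0.399 from [ 0.3275 -0.2342  0.1244] yaw 27.9 n 7
[0.0059, -0.0107, -0.0135, 0.0]
[0.0059, -0.0107, -0.0135, 0.0]
[0.0059, -0.0107, -0.0135, 0.0]
[0.0059, -0.0107, -0.0135, 0.0]
[0.0059, -0.0107, -0.0135, 0.0]
[0.0059, -0.0107, -0.0135, 0.0]
[0.0059, -0.0107, -0.0135, 0.0]
```

Emit:
{"api": "apply_moves", "payload": {"steps": [[[-0.006, 0, 0.013, -2], [-0.006, 0, 0.013, -2], [-0.006, 0, 0.013, -2], [-0.006, 0, 0.013, -2], [-0.006, 0, 0.01, -2], [0, 0, 0, 0]]]}}

```text
clock: 31.47
tool_pos: [0.3249, -0.2629, 0.0811]
tool_rot: [179.6, -4.3, 38.7]
ft_force: [-0.2, 0.1, 0.0]
finger_gap: 0.403
```

```bash
python3 -c "
from h import *
print(get_obs()['joint_pos'].round(2))
plan(.32,-.15,.22,step=.02)"
```

```text
[ 37.59  44.13  -2.82 133.02 -57.19   2.49  41.43]
tilt [3.61 2.4 ] f [-0.2  0.1  0. ] gap 0.403 from [ 0.3249 -0.2629  0.0811] yaw 38.7 n 9
[0.0086, -0.01, -0.0149, 0.0]
[0.0086, -0.01, -0.0149, 0.0]
[0.0086, -0.01, -0.0149, 0.0]
[0.0086, -0.01, -0.0149, 0.0]
[0.0086, -0.01, -0.0149, 0.0]
[0.0086, -0.01, -0.0149, 0.0]
[0.0086, -0.01, -0.0149, 0.0]
[0.0086, -0.01, -0.0149, 0.0]
[0.0086, -0.01, -0.0149, 0.0]
```

Emit:
{"api": "apply_moves", "payload": {"steps": [[[0.005, 0, -0.02, 0], [0.01, 0, -0.035, 0], [0.01, 0, -0.04, 0], [0.01, 0, -0.04, 0], [0.01, 0, -0.03, 0], [0, 0, 0, 0]]]}}

```text
clock: 31.97
tool_pos: [0.3495, -0.2379, 0.2529]
tool_rot: [-179.6, -4.5, 38.1]
ft_force: [0.4, -0.3, 0.2]
finger_gap: 0.399
```

```bash
python3 -c "
from h import *
print(get_obs()['joint_pos'].round(1))
plan(.6597,.0252,.25,78,step=.033)"
```

```text
[  6.2  27.9  38.5 123.9 -35.7  38.8  18.6]
tilt [3.31 3.07] f [ 0.4 -0.3  0.2] gap 0.399 from [ 0.3495 -0.2379  0.2529] yaw 38.1 n 13
[0.0312, -0.0012, 0.0027, -3.07]
[0.0312, 0.0005, 0.0027, -3.07]
[0.0311, 0.0022, 0.0027, -3.07]
[0.0309, 0.0038, 0.0026, -3.07]
[0.0307, 0.0055, 0.0026, -3.07]
[0.0304, 0.0071, 0.0026, -3.07]
[0.0299, 0.0088, 0.0025, -3.07]
[0.0294, 0.0104, 0.0025, -3.07]
[0.0288, 0.0119, 0.0024, -3.07]
[0.0281, 0.0135, 0.0023, -3.07]
[0.0274, 0.0149, 0.0023, -3.07]
[0.0266, 0.0164, 0.0022, -3.07]
[0.0256, 0.0178, 0.0021, -3.07]
```

Emit:
{"api": "apply_moves", "payload": {"steps": [[[0.031, -0.001, 0, -3.1], [0.031, 0.0005, 0, -3.1], [0.031, 0.002, 0, -3.1], [0.031, 0.004, 0, -3.1], [0.0305, 0.0055, 0, -3.1], [0.0305, 0.007, 0, -3.1], [0.03, 0.009, 0, -3.1], [0.0295, 0.0105, 0, -3.1]]]}}

```text
clock: 32.63
tool_pos: [0.5402, -0.0665, 0.2764]
tool_rot: [178.5, -4.4, 63.2]
ft_force: [0.4, 0.4, -0.1]
finger_gap: 0.397
```

Emit:
{"api": "apply_moves", "payload": {"steps": [[[0.029, 0.012, 0, -3.1], [0.028, 0.0135, 0, -3.1], [0.0275, 0.015, 0, -3.1], [0.018, 0.01, 0, -2], [0, 0, 0, 0], [0, 0, 0, 0]]]}}

```text
clock: 33.13
tool_pos: [0.6291, 0.0272, 0.2827]
tool_rot: [178.0, -4.4, 75.8]
ft_force: [0.1, -0.3, 0.4]
finger_gap: 0.405
```

```bash
python3 -c "
from h import *
print(get_obs()['joint_pos'].round(1))
plan(.6597,.0252,.08,78,step=.03)
im=snap('wrist','w9')
for b in [(.6597,.025,-12),(.6474,.117,-5)]: print(np.round(fit(im,*b),4))"
```

```text
[-21.9  39.   31.7  90.3 -28.6  55.7   5.4]
tilt [2.98 3.81] f [ 0.1 -0.3  0.4] gap 0.405 from [0.6291 0.0272 0.2827] yaw 75.8 n 7
[-0.0015, 0.0033, 0.0291, -0.32]
[-0.0015, 0.0033, 0.0291, -0.32]
[-0.0015, 0.0033, 0.0291, -0.32]
[-0.0015, 0.0033, 0.0291, -0.32]
[-0.0015, 0.0033, 0.0291, -0.32]
[-0.0016, 0.0033, 0.0291, -0.32]
[-0.0016, 0.0033, 0.0291, -0.32]
[  0.6993   0.0413 -11.7161   0.4461]
[ 0.6478  0.1163 -5.3905  0.4108]
```

View pics/w9.png

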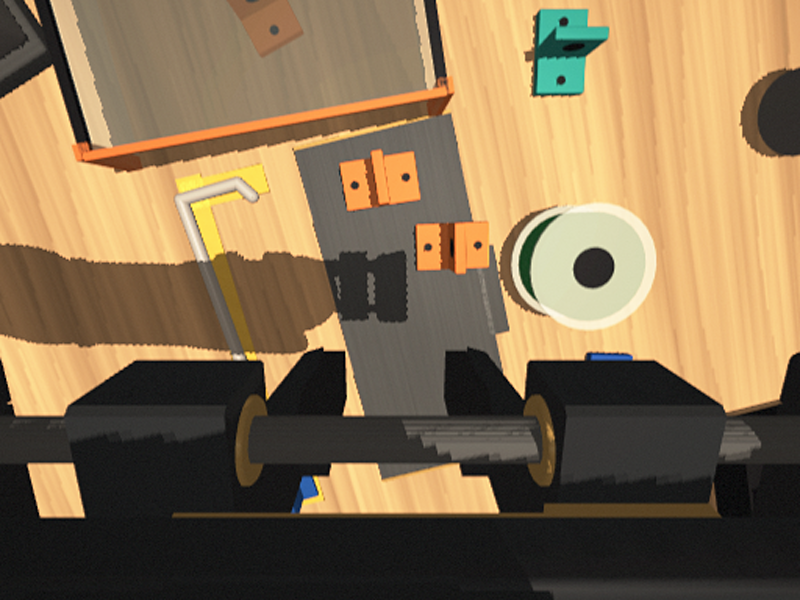

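The third bracket has been knocked: it is now at px (452,247), further towards the spool. The fourth is at (380,180). I'll refit each one alone.

```bash
python3 - <<'E'
from h import *
im=ld("w9")
a=p2w(im,(452/S,247/S),.015)[0]; b=p2w(im,(380/S,180/S),.015)[0]
print(np.round(fit(im,a[0],a[1],-12,rad=.03),4),np.round(fit(im,b[0],b[1],-5,rad=.03),4))
P=lambda u,v,z:np.round(p2w(im,(u/S,v/S),z)[0]*1000,1)
print("hook bend",P(183,200,.006),"rod",P(237,352,.006),"lip",P(254,197,.006),"outline outer bend",P(177,180,0),P(265,165,0),P(270,190,0),P(217,204,0))
print("guard posts low",P(82,158,0),P(448,97,0),"top",P(80,148,.07),P(448,85,.07))
print("dropped",P(270,25,.01),"spool",P(596,267,.06))
E
```

```text
[  0.699    0.0415 -11.6647   0.4464] [ 0.6477  0.1164 -5.6384  0.4104]
hook bend [466.2 144.9   6. ] rod [468.8  -7.9   6. ] lip [530.5 131.3   6. ] outline outer bend [464.5 164.5   0. ] [547.7 157.4   0. ] [545.5 134.5   0. ] [493.4 134.4   0. ]
guard posts low [387.4 204.2   0. ] [728.6 174.3   0. ] top [429.1 191.6  70. ] [715.9 167.6  70. ]
dropped [589.  266.5  10. ] spool [809.3  -3.3  60. ]
```

```bash
python3 -c "
from h import *
plan(.699,.0415,.1,78.3,step=.03)"
```

```text
tilt [2.96 3.86] f [ 0.3 -0.3 -0.2] gap 0.4 from [0.6289 0.0276 0.2826] yaw 75.8 n 7
[0.0023, 0.0083, 0.0266, -0.36]
[0.0023, 0.0084, 0.0266, -0.36]
[0.0022, 0.0084, 0.0266, -0.36]
[0.0022, 0.0084, 0.0266, -0.36]
[0.0021, 0.0084, 0.0266, -0.36]
[0.002, 0.0085, 0.0266, -0.36]
[0.002, 0.0085, 0.0266, -0.36]
```

Emit:
{"api": "apply_moves", "payload": {"steps": [[[0.003, 0.01, 0.02, -0.4], [0.003, 0.01, 0.027, -0.4], [0.003, 0.01, 0.027, -0.4], [0.003, 0.01, 0.027, -0.4], [0.002, 0.009, 0.027, -0.4], [0.002, 0.008, 0.027, -0.4], [0.002, 0.004, 0.015, 0], [0, 0, 0, 0]]]}}

```text
clock: 33.85
tool_pos: [0.6953, 0.0299, 0.113]
tool_rot: [178.1, -4.2, 76.8]
ft_force: [-0.3, 0.9, 0.1]
finger_gap: 0.4
```

Emit:
{"api": "apply_moves", "payload": {"steps": [[[0, 0, 0, 0]]]}}

```text
clock: 33.93
tool_pos: [0.6943, 0.0286, 0.1128]
tool_rot: [178.2, -4.1, 76.7]
ft_force: [0.4, 1.4, 1.0]
finger_gap: 0.402
```

```bash
python3 -c "
from h import *
plan(.699,.0415,.016,78.3,step=.03)"
```

```text
tilt [2.68 3.56] f [0.4 1.4 1. ] gap 0.402 from [0.6943 0.0286 0.1128] yaw 76.7 n 4
[0.0017, -0.0004, 0.0244, -0.4]
[0.0017, -0.0003, 0.0244, -0.4]
[0.0017, -0.0003, 0.0244, -0.4]
[0.0017, -0.0003, 0.0244, -0.4]
```

Emit:
{"api": "apply_moves", "payload": {"steps": [[[0.005, 0, 0.01, -1], [0.004, 0, 0.02, -0.6], [0.003, 0, 0.025, -0.4], [0.003, 0, 0.02, 0], [0.001, 0, 0.012, 0], [0, 0, 0.004, 0], [0, 0, 0, 0]]]}}

```text
clock: 34.52
tool_pos: [0.7064, 0.0489, 0.0304]
tool_rot: [177.2, -4.1, 78.8]
ft_force: [0.5, -0.0, 0.5]
finger_gap: 0.402
```

```bash
python3 -c "
from h import *
plan(.699,.0415,.016,78.3,step=.03)"
```

```text
tilt [3.53 3.46] f [ 0.5 -0.   0.5] gap 0.402 from [0.7064 0.0489 0.0304] yaw 78.8 n 1
[-0.0097, -0.0065, 0.0134, 0.52]
```

Emit:
{"api": "apply_moves", "payload": {"steps": [[[-0.005, -0.004, 0.006, 0.3], [-0.003, -0.002, 0.006, 0], [0, 0, 0.002, 0], [0, 0, 0, 0]]]}}

```text
clock: 34.85
tool_pos: [0.7011, 0.0411, 0.0184]
tool_rot: [176.9, -4.1, 78.5]
ft_force: [0.2, -0.7, 0.4]
finger_gap: 0.399
```

Emit:
{"api": "apply_moves", "payload": {"steps": [[[0, 0, 0, 0], [0, 0, 0, 0], [0, 0, 0, 0], [0, 0, 0, 0], [0, 0, 0, 0]]], "fingers": 0}}

```text
clock: 35.27
tool_pos: [0.7016, 0.0403, 0.0204]
tool_rot: [176.8, -4.1, 78.4]
ft_force: [-1.9, -0.9, 4.3]
finger_gap: 0.111
```

Emit:
{"api": "apply_moves", "payload": {"steps": [[[0, 0, -0.015, 0], [0, 0, -0.03, 0], [0, 0, -0.035, 0], [0, 0, -0.04, 0], [0, 0, -0.04, 0], [0, 0, -0.04, 0], [0, 0, -0.03, 0]]]}}

```text
clock: 35.85
tool_pos: [0.681, 0.027, 0.2545]
tool_rot: [177.6, -4.0, 78.4]
ft_force: [0.6, 0.6, -0.7]
finger_gap: 0.113
```

```bash
python3 -c "
from h import *
print(get_obs()['joint_pos'].round(1))
r=plan(.502,-.349,.26,4.5,step=.03);"
```

```text
[-19.6  44.8  30.3  82.7 -29.4  57.2   7. ]
tilt [3.11 3.4 ] f [ 0.6  0.6 -0.7] gap 0.113 from [0.681  0.027  0.2545] yaw 78.4 n 14
[-0.0288, -0.007, -0.0027, 5.28]
[-0.0293, -0.0043, -0.0026, 5.28]
[-0.0296, -0.0016, -0.0025, 5.28]
[-0.0296, 0.0011, -0.0024, 5.28]
[-0.0294, 0.0039, -0.0023, 5.28]
[-0.0289, 0.0066, -0.0021, 5.28]
[-0.0282, 0.0092, -0.002, 5.28]
[-0.0273, 0.0118, -0.0018, 5.28]
[-0.0261, 0.0142, -0.0016, 5.28]
[-0.0247, 0.0166, -0.0014, 5.28]
[-0.0231, 0.0188, -0.0012, 5.28]
[-0.0212, 0.0208, -0.001, 5.28]
[-0.0192, 0.0227, -0.0008, 5.28]
[-0.0171, 0.0243, -0.0006, 5.28]
```

Emit:
{"api": "apply_moves", "payload": {"steps": [[[-0.029, -0.007, 0, 5.3], [-0.0295, -0.0045, 0, 5.3], [-0.0295, -0.0015, 0, 5.3], [-0.0295, 0.001, 0, 5.3], [-0.0295, 0.004, 0, 5.3], [-0.029, 0.0065, 0, 5.3], [-0.028, 0.009, 0, 5.3], [-0.0275, 0.012, 0, 5.3]]]}}

```text
clock: 36.52
tool_pos: [0.5844, -0.1861, 0.254]
tool_rot: [-179.9, -6.4, 34.9]
ft_force: [0.1, -0.2, -0.1]
finger_gap: 0.114
```

Emit:
{"api": "apply_moves", "payload": {"steps": [[[-0.026, 0.014, 0, 5.3], [-0.0245, 0.0165, 0, 5.3], [-0.023, 0.019, 0, 5.3], [-0.021, 0.021, 0, 5.3], [-0.016, 0.018, 0, 4], [0, 0, 0, 0], [0, 0, 0, 0]]]}}

```text
clock: 37.1
tool_pos: [0.5114, -0.3267, 0.2469]
tool_rot: [-177.5, -6.0, 7.4]
ft_force: [0.6, 0.8, -0.1]
finger_gap: 0.114
```

```bash
python3 -c "
from h import *
print(get_obs()['joint_pos'].round(1))
r=plan(.502,-.349,.12,4.5,step=.025);"
```

```text
[  7.7  43.4  44.5  97.1 -43.9  55.8 -12.1]
tilt [5.61 3.23] f [ 0.6  0.8 -0.1] gap 0.114 from [ 0.5114 -0.3267  0.2469] yaw 7.4 n 6
[-0.0042, 0.0044, 0.0207, 0.49]
[-0.0042, 0.0044, 0.0207, 0.49]
[-0.0042, 0.0044, 0.0207, 0.49]
[-0.0041, 0.0044, 0.0207, 0.49]
[-0.0041, 0.0044, 0.0207, 0.49]
[-0.0041, 0.0045, 0.0207, 0.49]
```

Emit:
{"api": "apply_moves", "payload": {"steps": [[[-0.004, 0.004, 0.02, 0.5], [-0.004, 0.004, 0.025, 0.5], [-0.004, 0.004, 0.025, 0.5], [-0.004, 0.004, 0.025, 0.5], [-0.004, 0.004, 0.02, 0.5], [-0.003, 0.003, 0.01, 0.4], [0, 0, 0, 0], [0, 0, 0, 0]]]}}

```text
clock: 37.77
tool_pos: [0.5127, -0.3404, 0.1213]
tool_rot: [-177.3, -6.7, 5.3]
ft_force: [0.8, 0.0, -0.6]
finger_gap: 0.106
```

```bash
python3 -c "
from h import *
r=plan(.5,-.350,.076,4.5,step=.025);"
```

```text
tilt [6.4  3.27] f [ 0.8  0.  -0.6] gap 0.106 from [ 0.5127 -0.3404  0.1213] yaw 5.3 n 2
[-0.0094, 0.0052, 0.0215, 0.42]
[-0.0093, 0.0053, 0.0215, 0.42]
```

Emit:
{"api": "apply_moves", "payload": {"steps": [[[-0.009, 0.005, 0.01, 0.3], [-0.007, 0.004, 0.013, 0.3], [-0.004, 0.002, 0.01, 0.2], [0, 0, 0.003, 0], [0, 0, 0, 0]]]}}

```text
clock: 38.18
tool_pos: [0.504, -0.3518, 0.0893]
tool_rot: [-177.7, -7.3, 5.0]
ft_force: [0.3, 0.8, -0.6]
finger_gap: 0.11
```

```bash
python3 -c "
from h import *
r=plan(.5,-.350,.075,4.5,step=.025);"
```

```text
tilt [7.03 2.93] f [ 0.3  0.8 -0.6] gap 0.11 from [ 0.504  -0.3518  0.0893] yaw 5.0 n 1
[-0.0056, -0.0016, 0.0138, 0.51]
```

Emit:
{"api": "apply_moves", "payload": {"steps": [[[-0.005, -0.001, 0.006, 0.3], [-0.004, -0.001, 0.006, 0], [-0.001, 0, 0.004, 0], [0, 0, 0, 0]]]}}

```text
clock: 38.52
tool_pos: [0.4997, -0.3503, 0.0761]
tool_rot: [-177.9, -7.6, 5.0]
ft_force: [-1.1, 0.1, 0.2]
finger_gap: 0.109
```

```bash
python3 -c "
from h import *
r=plan(.4995,-.350,.075,4.5,step=.025);"
```

```text
tilt [7.42 2.7 ] f [-1.1  0.1  0.2] gap 0.109 from [ 0.4997 -0.3503  0.0761] yaw 5.0 n 1
[-0.0003, -0.0003, 0.0011, 0.46]
```

Emit:
{"api": "apply_moves", "payload": {"steps": [[[0, 0, 0.002, 0], [0, 0, 0.001, 0]]]}}

```text
clock: 38.68
tool_pos: [0.5011, -0.3502, 0.0739]
tool_rot: [-178.0, -7.7, 5.0]
ft_force: [0.3, -0.3, -1.2]
finger_gap: 0.11
```

Emit:
{"api": "apply_moves", "payload": {"steps": [[[0, 0, 0, 0], [0, 0, 0, 0], [0, 0, 0, 0]]], "fingers": 0.4}}

```text
clock: 38.93
tool_pos: [0.502, -0.3505, 0.0744]
tool_rot: [-178.0, -7.8, 5.1]
ft_force: [0.5, 0.9, 0.5]
finger_gap: 0.312
```

Emit:
{"api": "apply_moves", "payload": {"steps": [[[0, 0, -0.01, 0], [0, 0, -0.025, 0], [0, 0, -0.035, 0], [0, 0, -0.04, 0], [0, 0, -0.04, 0], [0, 0, -0.02, 0], [0, 0, 0, 0]]]}}

```text
clock: 39.52
tool_pos: [0.4764, -0.3589, 0.2524]
tool_rot: [-177.9, -7.6, 4.9]
ft_force: [0.2, -0.0, -0.8]
finger_gap: 0.395
```

```bash
python3 -c "
from h import *
r=plan(.39,-.02,.24,75,step=.033);
print(get_obs()['joint_pos'].round(1))
snap('wrist','w10')"
```

```text
tilt [7.35 2.72] f [ 0.2 -0.  -0.8] gap 0.395 from [ 0.4764 -0.3589  0.2524] yaw 4.9 n 11
[-0.0053, -0.0313, 0.0016, -6.37]
[-0.0018, -0.0317, 0.0021, -6.37]
[0.0017, -0.0317, 0.0025, -6.37]
[0.0052, -0.0313, 0.003, -6.37]
[0.0086, -0.0305, 0.0034, -6.37]
[0.0119, -0.0293, 0.0038, -6.37]
[0.015, -0.0277, 0.0042, -6.37]
[0.018, -0.0258, 0.0045, -6.37]
[0.0208, -0.0236, 0.0048, -6.37]
[0.0233, -0.0211, 0.005, -6.37]
[0.0255, -0.0184, 0.0052, -6.37]
[ 14.6  39.9  38.7  99.6 -40.8  51.6 -12.2]
```

View pics/w10.png

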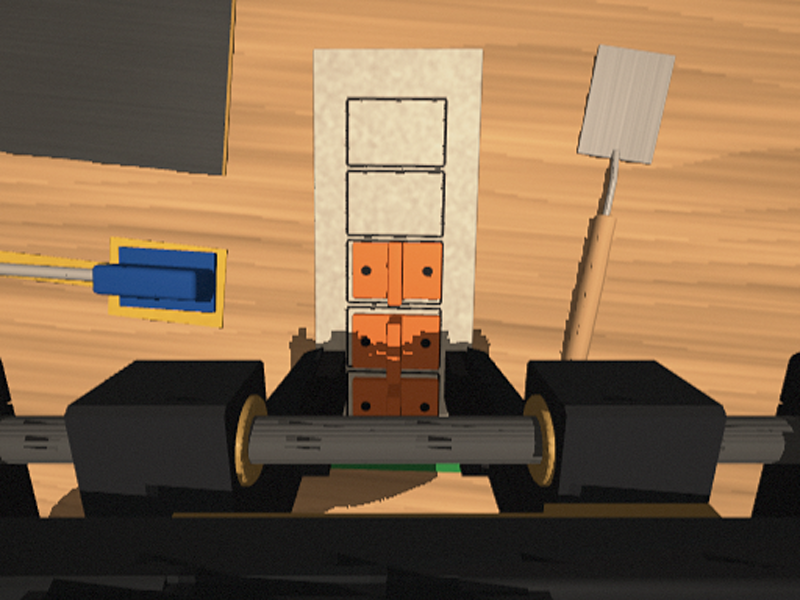

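The picture shows three brackets standing square in bays 0 to 2 (px (395,395), (395,340), (395,270)), with bays 3 and 4 empty. The hook foot lies on its outline at (165,280).

Emit:
{"api": "apply_moves", "payload": {"steps": [[[0.015, -0.033, 0.003, -5.7], [0.0185, -0.031, 0.004, -5.7], [0.0215, -0.029, 0.006, -5.7], [0.024, -0.027, 0.007, -5.7], [0.0265, -0.0245, 0.008, -5.7], [0.029, -0.0215, 0.008, -5.7], [0.031, -0.0185, 0.008, -5.7], [0.0325, -0.0155, 0.008, -5.7]]]}}

```text
clock: 40.23
tool_pos: [0.5731, -0.0819, 0.2168]
tool_rot: [176.1, -6.0, 51.8]
ft_force: [0.6, -0.1, 0.7]
finger_gap: 0.399
```

Emit:
{"api": "apply_moves", "payload": {"steps": [[[0.034, -0.012, 0.008, -5.7], [0.035, -0.0085, 0.008, -5.7], [0.0355, -0.005, 0.008, -5.7], [0.036, -0.0015, 0.008, -5.7], [0.036, 0.002, 0.006, -5.7], [0.012, 0.001, 0.003, -2], [0, 0, 0, 0], [0, 0, 0, 0]]]}}

```text
clock: 40.9
tool_pos: [0.63, 0.1274, 0.1757]
tool_rot: [174.8, -3.4, 84.9]
ft_force: [-0.6, -1.8, 0.1]
finger_gap: 0.396
```

```bash
python3 -c "
from h import *
r=plan(.6477,.1165,.05,84.7,step=.03);
print(get_obs()['joint_pos'].round(1))"
```

```text
tilt [5.43 2.88] f [-0.6 -1.8  0.1] gap 0.396 from [0.63   0.1274 0.1757] yaw 84.9 n 5
[-0.0033, 0.0015, 0.0252, 0.04]
[-0.0033, 0.0015, 0.0252, 0.04]
[-0.0033, 0.0015, 0.0252, 0.04]
[-0.0033, 0.0015, 0.0252, 0.04]
[-0.0033, 0.0015, 0.0252, 0.04]
[-26.2  44.6  20.7  97.1 -27.2  37.3   4.2]
```

Emit:
{"api": "apply_moves", "payload": {"steps": [[[-0.003, 0.002, 0.015, 0], [-0.003, 0.002, 0.025, 0], [-0.003, 0.002, 0.03, 0], [-0.003, 0.0015, 0.025, 0], [-0.002, 0.001, 0.018, 0], [0, 0, 0.008, 0], [0, 0, 0, 0], [0, 0, 0, 0]]]}}

```text
clock: 41.57
tool_pos: [0.6462, 0.096, 0.0518]
tool_rot: [175.0, -2.7, 83.0]
ft_force: [-0.7, -0.1, 0.2]
finger_gap: 0.4
```

```bash
python3 -c "
from h import *
r=plan(.6477,.1165,.018,84.7,step=.03)"
```

```text
tilt [5.31 2.03] f [-0.7 -0.1  0.2] gap 0.4 from [0.6462 0.096  0.0518] yaw 83.0 n 2
[0.0094, -0.002, 0.0172, -0.85]
[0.0095, -0.0019, 0.0173, -0.85]
```

Emit:
{"api": "apply_moves", "payload": {"steps": [[[0.009, -0.002, 0.003, -0.8], [0.008, -0.001, 0.008, -0.6], [0.002, 0, 0.012, 0], [0, 0, 0.007, 0], [0, 0, 0.002, 0], [0, 0, 0, 0]]]}}

```text
clock: 42.07
tool_pos: [0.6507, 0.1192, 0.0223]
tool_rot: [174.5, -2.7, 84.6]
ft_force: [0.4, -0.0, 0.6]
finger_gap: 0.4
```

```bash
python3 -c "
from h import *
r=plan(.6477,.1165,.018,84.7,step=.03)"
```

```text
tilt [5.69 2.11] f [ 0.4 -0.   0.6] gap 0.4 from [0.6507 0.1192 0.0223] yaw 84.6 n 1
[-0.0032, -0.0031, 0.0038, -0.14]
```

Emit:
{"api": "apply_moves", "payload": {"steps": [[[-0.003, -0.002, 0.003, 0], [-0.001, -0.001, 0.001, 0], [0, 0, 0, 0]]]}}

```text
clock: 42.32
tool_pos: [0.6475, 0.1155, 0.0172]
tool_rot: [174.5, -2.6, 84.6]
ft_force: [0.0, -0.7, 0.7]
finger_gap: 0.401
```

Emit:
{"api": "apply_moves", "payload": {"steps": [[[0, 0, 0, 0], [0, 0, 0, 0], [0, 0, 0, 0], [0, 0, 0, 0], [0, 0, 0, 0]]], "fingers": 0}}

```text
clock: 42.73
tool_pos: [0.6473, 0.1143, 0.0185]
tool_rot: [174.6, -2.6, 84.5]
ft_force: [-3.2, -0.2, 6.6]
finger_gap: 0.115
```

Emit:
{"api": "apply_moves", "payload": {"steps": [[[0, 0, -0.015, 0], [0, 0, -0.03, 0], [0, 0, -0.035, 0], [0, 0, -0.04, 0], [0, 0, -0.04, 0], [0, 0, -0.04, 0], [0, 0, -0.03, 0]]]}}

```text
clock: 43.32
tool_pos: [0.6191, 0.1048, 0.2535]
tool_rot: [175.3, -2.5, 84.4]
ft_force: [0.8, -0.1, -0.7]
finger_gap: 0.111
```

Emit:
{"api": "apply_moves", "payload": {"steps": [[[-0.0325, -0.0025, 0, 5.7], [-0.0325, 0.001, 0, 5.7], [-0.0325, 0.004, 0, 5.7], [-0.032, 0.0075, 0, 5.7], [-0.031, 0.0105, 0, 5.7], [-0.03, 0.0135, 0, 5.7], [-0.0285, 0.0165, 0, 5.7], [-0.0265, 0.019, 0, 5.7]]]}}

```text
clock: 43.98
tool_pos: [0.578, -0.1502, 0.257]
tool_rot: [178.2, -7.1, 37.8]
ft_force: [0.9, -0.5, -1.0]
finger_gap: 0.109
```

Emit:
{"api": "apply_moves", "payload": {"steps": [[[-0.0245, 0.0215, 0, 5.7], [-0.0225, 0.024, 0, 5.7], [-0.02, 0.026, 0, 5.7], [-0.017, 0.028, 0, 5.7], [-0.0142, 0.0295, 0, 5.7], [-0.005, 0.014, 0, 2.5], [0, 0, 0, 0], [0, 0, 0, 0]]]}}

```text
clock: 44.65
tool_pos: [0.5346, -0.3418, 0.2518]
tool_rot: [-178.1, -7.3, 4.1]
ft_force: [0.6, 0.2, -0.6]
finger_gap: 0.111
```

```bash
python3 -c "
from h import *
r=plan(.553,-.3455,.12,4.5,step=.025)
print(get_obs()['joint_pos'].round(1))"
```

```text
tilt [7.09 2.42] f [ 0.6  0.2 -0.6] gap 0.111 from [ 0.5346 -0.3418  0.2518] yaw 4.1 n 6
[0.0002, 0.0016, 0.0221, -0.07]
[0.0002, 0.0016, 0.0221, -0.07]
[0.0002, 0.0016, 0.0221, -0.07]
[0.0002, 0.0016, 0.0221, -0.07]
[0.0002, 0.0016, 0.0221, -0.07]
[0.0002, 0.0016, 0.0221, -0.07]
[ 10.   43.3  40.8  93.5 -41.9  54.9 -18.5]
```

Emit:
{"api": "apply_moves", "payload": {"steps": [[[-0.001, 0.002, 0.02, 0], [-0.001, 0.002, 0.027, 0], [-0.001, 0.002, 0.027, 0], [-0.001, 0.002, 0.027, 0], [-0.001, 0.001, 0.025, 0], [-0.001, 0, 0.012, 0], [0, 0, 0, 0], [0, 0, 0, 0]]]}}

```text
clock: 45.32
tool_pos: [0.5563, -0.3308, 0.1156]
tool_rot: [-177.8, -8.0, 5.6]
ft_force: [-0.3, -0.4, 0.0]
finger_gap: 0.11
```

```bash
python3 -c "
from h import *
r=plan(.5517,-.3455,.074,4.5,step=.015)"
```

```text
tilt [7.77 2.95] f [-0.3 -0.4  0. ] gap 0.11 from [ 0.5563 -0.3308  0.1156] yaw 5.6 n 3
[-0.0039, 0.0052, 0.0133, 0.37]
[-0.0039, 0.0052, 0.0133, 0.37]
[-0.0039, 0.0053, 0.0133, 0.37]
```

Emit:
{"api": "apply_moves", "payload": {"steps": [[[-0.007, 0.006, 0.01, 0.5], [-0.006, 0.006, 0.013, 0.5], [-0.002, 0.003, 0.011, 0.1], [0, 0, 0.004, 0], [0, 0, 0, 0]]]}}

```text
clock: 45.73
tool_pos: [0.5496, -0.3479, 0.0766]
tool_rot: [-178.0, -8.3, 4.5]
ft_force: [-0.3, -0.2, -0.5]
finger_gap: 0.112
```

```bash
python3 -c "
from h import *
r=plan(.5515,-.3455,.073,4.5,step=.03)
r=plan(.38,-.06,.22,50,step=.033)"
```

```text
tilt [8.12 2.68] f [-0.3 -0.2 -0.5] gap 0.112 from [ 0.5496 -0.3479  0.0766] yaw 4.5 n 1
[0.0016, -0.0021, 0.0039, 0.02]
tilt [8.12 2.68] f [-0.3 -0.2 -0.5] gap 0.112 from [ 0.5496 -0.3479  0.0766] yaw 4.5 n 12
[-0.0103, -0.0255, -0.0127, -3.79]
[-0.0087, -0.0262, -0.0124, -3.79]
[-0.007, -0.0269, -0.0122, -3.79]
[-0.0052, -0.0274, -0.0119, -3.79]
[-0.0034, -0.0278, -0.0116, -3.79]
[-0.0016, -0.0281, -0.0113, -3.79]
[0.0002, -0.0282, -0.0111, -3.79]
[0.002, -0.0282, -0.0108, -3.79]
[0.0038, -0.0282, -0.0105, -3.79]
[0.0056, -0.0279, -0.0103, -3.79]
[0.0074, -0.0276, -0.01, -3.79]
[0.0092, -0.0272, -0.0098, -3.79]
```

Emit:
{"api": "apply_moves", "payload": {"steps": [[[0.001, -0.002, 0.003, 0], [0, 0, 0.002, 0], [0, 0, 0, 0]]]}}

```text
clock: 45.98
tool_pos: [0.551, -0.3464, 0.0716]
tool_rot: [-178.0, -8.4, 4.4]
ft_force: [-0.6, -0.4, -0.5]
finger_gap: 0.111
```

Emit:
{"api": "apply_moves", "payload": {"steps": [[[0, 0, 0, 0], [0, 0, 0, 0], [0, 0, 0, 0]]], "fingers": 0.4}}

```text
clock: 46.23
tool_pos: [0.5519, -0.3463, 0.0724]
tool_rot: [-178.0, -8.4, 4.5]
ft_force: [-0.1, -0.1, -0.8]
finger_gap: 0.311
```

Emit:
{"api": "apply_moves", "payload": {"steps": [[[0, 0, -0.01, 0], [0, 0, -0.025, 0], [0, 0, -0.035, 0], [0, 0, -0.035, 0], [0, 0, -0.03, 0]]]}}

```text
clock: 46.65
tool_pos: [0.5298, -0.3488, 0.2065]
tool_rot: [-177.5, -7.9, 4.5]
ft_force: [0.6, -0.7, 0.1]
finger_gap: 0.398
```

Emit:
{"api": "apply_moves", "payload": {"steps": [[[-0.003, -0.0165, 0, -6.6], [-0.001, -0.017, 0, -6.6], [0.001, -0.017, 0, -6.6], [0.003, -0.0165, 0, -6.6], [0.005, -0.016, 0, -6.6], [0.0065, -0.0155, 0, -6.6], [0.0085, -0.0145, 0, -6.6], [0.01, -0.0135, 0, -6.6]]], "fingers": 0.65}}

```text
clock: 47.32
tool_pos: [0.4944, -0.226, 0.225]
tool_rot: [173.2, -6.0, 59.7]
ft_force: [-0.1, -0.5, -0.8]
finger_gap: 0.652
```

Emit:
{"api": "apply_moves", "payload": {"steps": [[[0.0115, -0.0125, 0, -6.6], [0.013, -0.011, 0, -6.6], [0.014, -0.0095, 0.004, -6.6], [0.015, -0.0075, 0.008, -6.6], [0.008, -0.003, 0.008, -4], [0, 0, 0, 0], [0, 0, 0, 0]]]}}

```text
clock: 47.9
tool_pos: [0.4731, -0.1478, 0.2107]
tool_rot: [170.6, -1.4, 91.7]
ft_force: [-0.4, -0.4, 0.1]
finger_gap: 0.649
```

```bash
python3 - <<'E'
from h import *
r=plan(.471,-.137,.1,91,step=.025)
print(get_obs()['joint_pos'].round(1))
snap("wrist","w11")
# outline (yellow) and hook (blue) from w1,w2,w9
for n in ["w1","w2","w9"]:
    im=ld(n); h=cv2.cvtColor(im["pixels"],cv2.COLOR_RGB2HSV)
    for name,lo,hi,z in [("yellow",(21,170,120),(32,255,255),0.),("blue",(105,150,40),(125,255,255),.006)]:
        m=cv2.inRange(h,lo,hi); v,u=np.nonzero(m); P=p2w(im,np.c_[u,v],z)[:,:2]
        k=(P[:,0]>.40)&(P[:,0]<.57)&(P[:,1]>-.22)&(P[:,1]<.19); P=P[k]
        if len(P)<20: continue
        f=P[P[:,1]<-.06]; t=P[P[:,1]>.1]
        q=lambda A:(np.percentile(A,[1,99],axis=0)*1000).round().tolist() if len(A)>10 else None
        print(n,name,len(P),"foot",q(f),"tip",q(t))
E
```

```text
tilt [9.32 1.65] f [-0.4 -0.4  0.1] gap 0.649 from [ 0.4731 -0.1478  0.2107] yaw 91.7 n 5
[0.0016, -0.004, 0.0218, 0.14]
[0.0016, -0.004, 0.0218, 0.14]
[0.0016, -0.004, 0.0218, 0.14]
[0.0016, -0.004, 0.0218, 0.14]
[0.0016, -0.004, 0.0218, 0.14]
[  8.2  30.4   9.8 121.8 -25.7  21.5  41.3]
w1 yellow 1362 foot [[433.0, -188.0], [505.0, -63.0]] tip [[464.0, 101.0], [543.0, 165.0]]
w1 blue 1387 foot [[446.0, -192.0], [499.0, -92.0]] tip None
w2 yellow 552 foot [[434.0, -190.0], [505.0, -76.0]] tip None
w2 blue 2171 foot [[445.0, -181.0], [499.0, -85.0]] tip None
w9 yellow 190 foot [[481.0, -189.0], [505.0, -62.0]] tip [[469.0, 102.0], [544.0, 160.0]]
w9 blue 180 foot [[471.0, -191.0], [502.0, -155.0]] tip None
```

Emit:
{"api": "apply_moves", "payload": {"steps": [[[0.003, -0.005, 0.02, 0], [0.003, -0.006, 0.03, 0], [0.003, -0.006, 0.03, 0], [0.002, -0.006, 0.03, 0], [0.002, -0.005, 0.025, 0], [0, -0.002, 0.015, 0], [0, 0, 0, 0], [0, 0, 0, 0]]]}}

```text
clock: 48.62
tool_pos: [0.4851, -0.1469, 0.0879]
tool_rot: [170.4, -1.2, 90.9]
ft_force: [-0.7, -0.8, -0.1]
finger_gap: 0.653
```

```bash
python3 -c "
from h import *
r=plan(.472,-.138,.013,90,step=.025)
print(get_obs()['joint_pos'].round(1))"
```

```text
tilt [9.5  1.34] f [-0.7 -0.8 -0.1] gap 0.653 from [ 0.4851 -0.1469  0.0879] yaw 90.9 n 4
[0.0019, -0.0063, 0.018, 0.22]
[0.0019, -0.0063, 0.018, 0.22]
[0.0019, -0.0063, 0.018, 0.22]
[0.0018, -0.0063, 0.018, 0.22]
[ 15.2  44.4  -2.1 125.2 -57.1   2.6  71.6]
```

Emit:
{"api": "apply_moves", "payload": {"steps": [[[0.003, -0.009, 0.012, 0.3], [0.003, -0.008, 0.016, 0.3], [0.002, -0.007, 0.016, 0.3], [0.001, -0.004, 0.014, 0], [0, 0, 0, 0]]]}}

```text
clock: 49.03
tool_pos: [0.4892, -0.1474, 0.0473]
tool_rot: [172.9, -2.2, 89.3]
ft_force: [-0.2, -0.1, -0.4]
finger_gap: 0.649
```

```bash
python3 -c "
from h import *
r=plan(.472,-.138,.013,90,step=.025)
print(get_obs()['joint_pos'].round(1))"
```

```text
tilt [7.11 2.12] f [-0.2 -0.1 -0.4] gap 0.649 from [ 0.4892 -0.1474  0.0473] yaw 89.3 n 2
[0.0039, -0.0107, 0.0161, -0.37]
[0.004, -0.0107, 0.0161, -0.37]
[ 15.4  49.5  -2.2 122.8 -57.3   2.5  70.3]
```

Emit:
{"api": "apply_moves", "payload": {"steps": [[[0.002, -0.012, 0, 0], [0.002, -0.012, 0, 0], [0, -0.004, 0, 0], [0, 0, 0, 0]]]}}

```text
clock: 49.37
tool_pos: [0.4673, -0.1461, 0.0521]
tool_rot: [174.1, -2.7, 89.3]
ft_force: [0.2, 0.0, 0.5]
finger_gap: 0.65
```

```bash
python3 -c "
from h import *
r=plan(.472,-.138,.013,90,step=.025)
print(get_obs()['joint_pos'].round(2))"
```

```text
tilt [5.9  2.57] f [0.2 0.  0.5] gap 0.65 from [ 0.4673 -0.1461  0.0521] yaw 89.3 n 2
[0.0032, 0.0003, 0.0198, -0.37]
[0.0032, 0.0003, 0.0198, -0.37]
[ 16.18  48.61  -2.5  125.   -57.27   2.5   70.87]
```

Emit:
{"api": "apply_moves", "payload": {"steps": [[[0.004, -0.002, 0.01, -0.3], [0.003, -0.002, 0.014, 0], [0.001, -0.002, 0.01, 0], [0, 0, 0.004, 0], [0, 0, 0, 0]]]}}

```text
clock: 49.78
tool_pos: [0.4775, -0.1404, 0.0221]
tool_rot: [175.4, -3.1, 89.6]
ft_force: [-0.1, 0.0, 0.4]
finger_gap: 0.647
```

Emit:
{"api": "apply_moves", "payload": {"steps": [[[0, 0, 0, 0], [0, 0, 0, 0], [0, 0, 0, 0], [0, 0, 0, 0], [0, 0, 0, 0]]], "fingers": 0}}

```text
clock: 50.2
tool_pos: [0.4769, -0.1402, 0.0213]
tool_rot: [175.5, -3.1, 89.6]
ft_force: [-1.8, -0.8, 1.8]
finger_gap: 0.302
```

```bash
python3 -c "
from h import *
r=plan(.472,-.038,.03,90,step=.02)
o=get_obs();print(o['joint_pos'].round(2),o['tool_rot'])"
```

```text
tilt [4.51 3.08] f [-1.8 -0.8  1.8] gap 0.302 from [ 0.4769 -0.1402  0.0213] yaw 89.6 n 6
[0.0171, -0.0009, -0.0006, -0.06]
[0.0171, -0.0009, -0.0006, -0.06]
[0.0171, -0.0008, -0.0006, -0.06]
[0.0171, -0.0008, -0.0006, -0.06]
[0.0171, -0.0008, -0.0006, -0.06]
[0.0171, -0.0008, -0.0006, -0.06]
[ 15.29  52.47  -2.5  122.57 -57.26   2.48  70.51] [175.50900475  -3.11753057  89.63535542]
```

Emit:
{"api": "apply_moves", "payload": {"steps": [[[0.004, -0.002, -0.005, 0], [0.014, -0.002, 0, 0], [0.018, -0.002, 0.0008, 0], [0.018, -0.002, 0.0008, 0], [0.018, -0.002, 0.0008, 0], [0.014, -0.001, 0.0006, 0], [0, 0, 0, 0], [0, 0, 0, 0]]]}}

```text
clock: 50.87
tool_pos: [0.4748, -0.0554, 0.0387]
tool_rot: [176.7, -3.2, 89.4]
ft_force: [0.6, -1.1, -1.2]
finger_gap: 0.299
```

```bash
python3 -c "
from h import *
r=plan(.47,.085,.026,90,step=.02)
o=get_obs();print(o['joint_pos'].round(2),o['tool_rot'])
snap('wrist','w12')"
```

```text
tilt [3.37 3.18] f [ 0.6 -1.1 -1.2] gap 0.299 from [ 0.4748 -0.0554  0.0387] yaw 89.4 n 8
[0.0174, -0.0009, 0.0025, -0.07]
[0.0174, -0.0009, 0.0025, -0.07]
[0.0174, -0.0009, 0.0025, -0.07]
[0.0174, -0.0009, 0.0025, -0.07]
[0.0174, -0.0008, 0.0025, -0.07]
[0.0174, -0.0008, 0.0025, -0.07]
[0.0174, -0.0008, 0.0025, -0.07]
[0.0174, -0.0008, 0.0025, -0.07]
[  4.45  50.15  -1.62 125.31 -57.27   2.54  59.97] [176.65516009  -3.21978924  89.42997936]
```

View pics/w12.png

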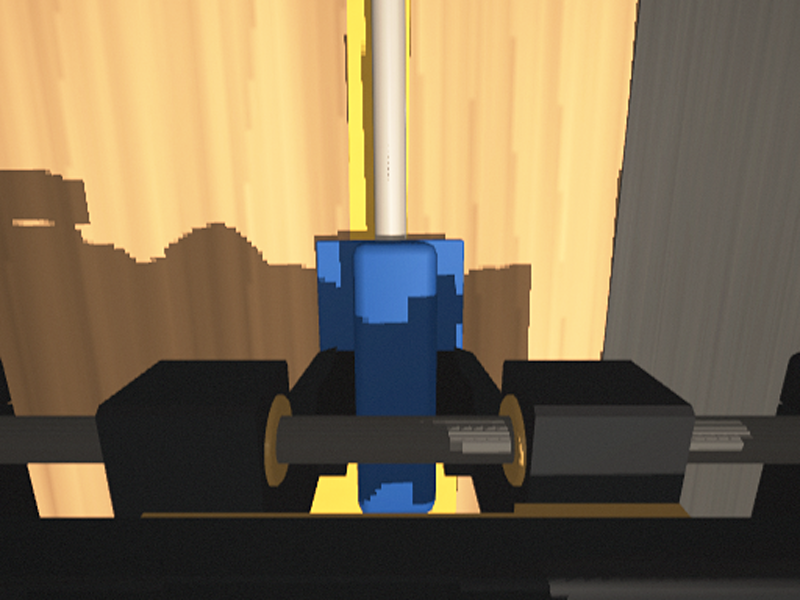

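Emit:
{"api": "apply_moves", "payload": {"steps": [[[0.012, -0.001, 0.003, 0], [0.018, -0.001, 0.004, 0], [0.018, -0.001, 0.003, 0], [0.018, -0.001, 0.003, 0], [0.018, -0.001, 0.002, 0], [0.018, -0.001, 0.002, 0], [0.018, -0.001, 0.002, 0], [0.008, 0, 0, 0]]]}}

```text
clock: 51.58
tool_pos: [0.4805, 0.0608, 0.0325]
tool_rot: [177.4, -2.6, 88.0]
ft_force: [-0.2, -1.6, -0.8]
finger_gap: 0.295
```

Emit:
{"api": "apply_moves", "payload": {"steps": [[[0, 0, 0, 0], [0, 0, 0, 0]]]}}

```text
clock: 51.75
tool_pos: [0.4809, 0.0609, 0.0327]
tool_rot: [177.4, -2.6, 88.1]
ft_force: [-0.4, -0.6, -0.6]
finger_gap: 0.295
```

```bash
python3 -c "
from h import *
r=plan(.548,.08,.026,90,step=.02)
o=get_obs();print(o['joint_pos'].round(2),o['tool_rot'])
im=snap('scene','s2'); c=cv2.resize(im['pixels'][190:310,240:420,::-1],(800,533),interpolation=cv2.INTER_CUBIC);cv2.imwrite('pics/s2c.png',c)"
```

```text
tilt [2.69 2.53] f [-0.4 -0.6 -0.6] gap 0.295 from [0.4809 0.0609 0.0327] yaw 88.1 n 4
[0.0052, 0.0165, 0.0027, -0.49]
[0.0051, 0.0166, 0.0027, -0.49]
[0.005, 0.0166, 0.0027, -0.49]
[0.0048, 0.0166, 0.0026, -0.49]
[-11.66  50.99   0.53 124.35 -57.26   2.81  43.82] [177.39732478  -2.62727793  88.05493826]
```

View pics/s2c.png

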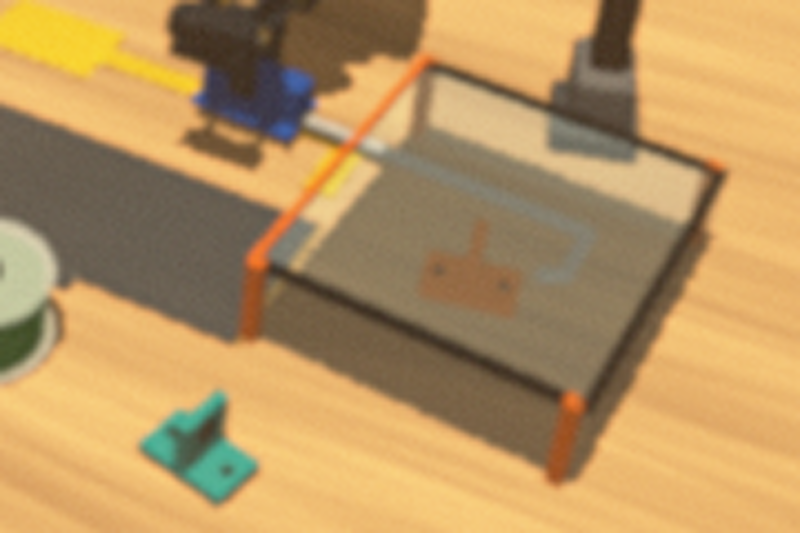

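The hook's leg lies past the bracket's far end (leg at px (575,250), bracket at (470,285)). Next: a little deeper, across behind the bracket, then draw it out.

Emit:
{"api": "apply_moves", "payload": {"steps": [[[0.012, 0, 0.003, 0], [0.012, 0, 0.003, 0], [0.003, 0.008, 0.001, -0.5], [0, 0.016, 0.001, -0.5], [0, 0.017, 0.001, -0.5], [0, 0.017, 0.001, 0], [0, 0.01, 0, 0], [0, 0, 0, 0]]]}}

```text
clock: 52.47
tool_pos: [0.5492, 0.0888, 0.0249]
tool_rot: [177.8, -2.6, 89.5]
ft_force: [0.2, -0.9, -0.3]
finger_gap: 0.293
```

Emit:
{"api": "apply_moves", "payload": {"steps": [[[-0.006, 0, 0, 0], [-0.012, 0, -0.0006, 0], [-0.016, 0, -0.0007, 0], [-0.016, 0, -0.0007, 0], [-0.016, 0, -0.0007, 0], [-0.016, 0, -0.0007, 0], [-0.016, 0, -0.0007, 0], [-0.016, 0, -0.0007, 0]]]}}

```text
clock: 53.13
tool_pos: [0.5396, -0.0254, 0.0225]
tool_rot: [178.4, -3.1, 89.7]
ft_force: [0.9, 0.3, -1.8]
finger_gap: 0.291
```

```bash
python3 -c "
from h import *
r=plan(.548,-.163,.024,90,step=.02)
o=get_obs();print(o['joint_pos'].round(2),o['tool_rot'])
im=snap('scene','s3'); c=cv2.resize(im['pixels'][190:310,240:420,::-1],(800,533),interpolation=cv2.INTER_CUBIC);cv2.imwrite('pics/s3c.png',c)"
```

```text
tilt [1.6  3.12] f [ 0.9  0.3 -1.8] gap 0.291 from [ 0.5396 -0.0254  0.0225] yaw 89.7 n 7
[-0.0196, 0.0013, -0.0013, -0.04]
[-0.0196, 0.0013, -0.0013, -0.04]
[-0.0196, 0.0013, -0.0013, -0.04]
[-0.0196, 0.0013, -0.0013, -0.04]
[-0.0196, 0.0013, -0.0013, -0.04]
[-0.0196, 0.0013, -0.0013, -0.04]
[-0.0196, 0.0012, -0.0013, -0.04]
[ -7.01  54.26  11.38 113.86 -49.47  16.31  47.39] [178.41173497  -3.13133322  89.74245461]
```

View pics/s3c.png

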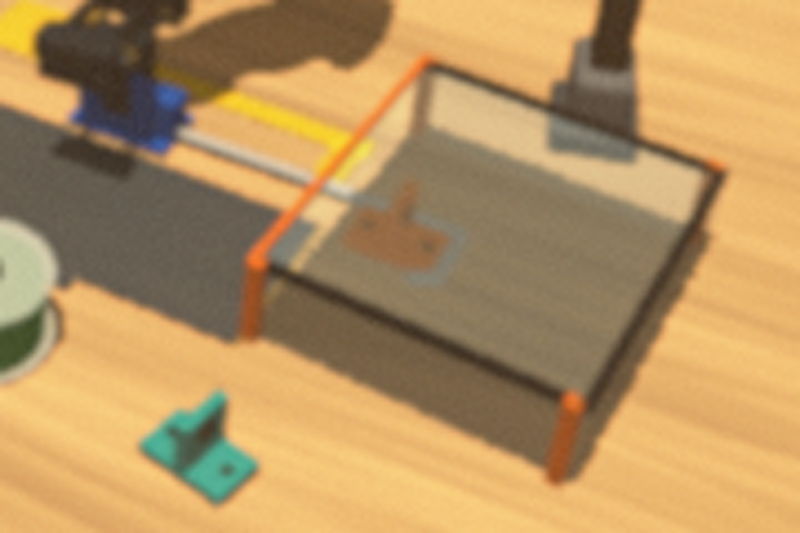

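Emit:
{"api": "apply_moves", "payload": {"steps": [[[-0.01, 0.001, -0.0006, 0], [-0.016, 0.001, -0.0008, 0], [-0.018, 0.001, -0.001, 0], [-0.018, 0.001, -0.001, 0], [-0.018, 0.001, -0.001, 0], [-0.018, 0.001, -0.001, 0], [-0.018, 0.001, -0.001, 0], [-0.014, 0, -0.001, 0]]]}}

```text
clock: 53.85
tool_pos: [0.5341, -0.1637, 0.022]
tool_rot: [179.1, -3.5, 89.1]
ft_force: [1.1, 0.7, -1.0]
finger_gap: 0.29
```

Emit:
{"api": "apply_moves", "payload": {"steps": [[[0, 0, 0, 0], [0, 0, 0, 0], [0.012, 0, 0, 0], [0.014, 0, 0, 0], [0.007, 0, 0, 0], [0, 0, 0, 0]]]}}

```text
clock: 54.35
tool_pos: [0.5318, -0.1278, 0.0238]
tool_rot: [179.2, -3.6, 88.9]
ft_force: [-0.1, -0.2, -1.4]
finger_gap: 0.288
```

```bash
python3 -c "
from h import *
r=plan(.469,-.136,.024,88.2,step=.015)
o=get_obs();print(o['joint_pos'].round(2),o['tool_rot'])
im=snap('scene','s4'); c=cv2.resize(im['pixels'][180:300,200:380,::-1],(800,533),interpolation=cv2.INTER_CUBIC);cv2.imwrite('pics/s4c.png',c)"
```

```text
tilt [0.85 3.54] f [-0.1 -0.2 -1.4] gap 0.288 from [ 0.5318 -0.1278  0.0238] yaw 88.9 n 5
[-0.0019, -0.0125, -0.0003, 0.14]
[-0.0019, -0.0125, -0.0003, 0.14]
[-0.0019, -0.0125, -0.0003, 0.14]
[-0.002, -0.0125, -0.0003, 0.14]
[-0.002, -0.0125, -0.0003, 0.14]
[  3.34  54.72  12.89 111.32 -45.21  20.13  53.11] [179.22271028  -3.55897617  88.88820005]
```

View pics/s4c.png

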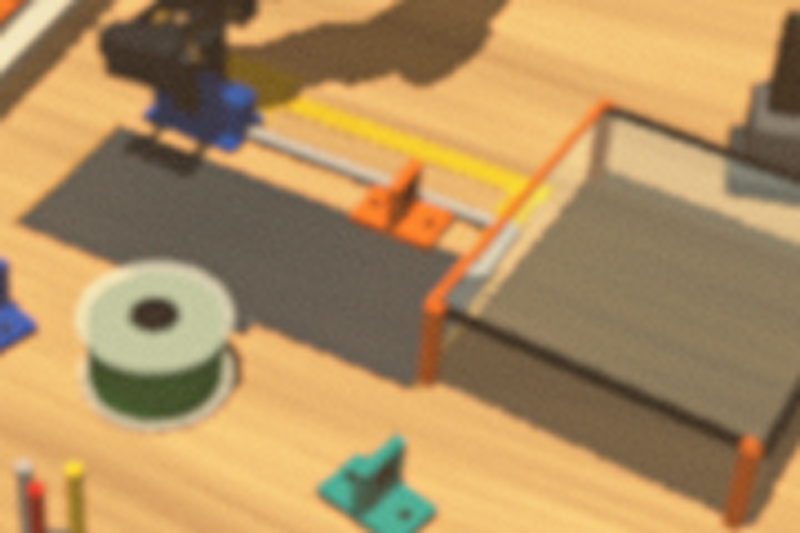

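The bracket is fully out at crop px (400,205), and the hook's leg is clear behind it. Moving the rod onto its outline.

Emit:
{"api": "apply_moves", "payload": {"steps": [[[-0.001, -0.009, -0.0005, 0.2], [-0.002, -0.014, -0.0005, 0.2], [-0.002, -0.014, -0.0005, 0.2], [-0.002, -0.014, 0, 0.1], [-0.001, -0.011, 0, 0], [0, -0.002, 0, 0], [0, 0, 0, 0]]]}}

```text
clock: 54.98
tool_pos: [0.4683, -0.1301, 0.024]
tool_rot: [179.0, -3.4, 88.8]
ft_force: [-0.4, -0.5, -1.0]
finger_gap: 0.292
```

```bash
python3 -c "
from h import *
r=plan(.469,-.136,.021,88.2,step=.02)
o=get_obs();print(o['joint_pos'].round(2),o['tool_rot'])
im=snap('scene','s5')
a=p2w(im,(200+400*180/800,180+205*120/533),.015)[0];print(a,np.round(fit(im,a[0],a[1],90,rad=.03),4))
sd=snap('side','d5');print(np.round(fit(sd,a[0],a[1],90,rad=.03),4))
h=cv2.cvtColor(im['pixels'],cv2.COLOR_RGB2HSV);m=cv2.inRange(h,(21,150,100),(32,255,255));print('yellow px',(m>0).sum())
c=cv2.resize(im['pixels'][180:300,200:380,::-1],(800,533),interpolation=cv2.INTER_CUBIC);cv2.imwrite('pics/s5c.png',c)"
```

```text
tilt [1.03 3.41] f [-0.4 -0.5 -1. ] gap 0.292 from [ 0.4683 -0.1301  0.024 ] yaw 88.8 n 1
[-0.0061, 0.0008, 0.0027, 0.62]
[ 10.23  52.43   3.72 121.45 -47.89   8.78  58.82] [179.04128015  -3.42833007  88.81919545]
[0.56449717 0.07598019 0.015     ] [5.64000e-01 7.61000e-02 9.10561e+01 8.53700e-01]
[ 0.5645  0.076  75.      0.    ]
yellow px 576
```

View pics/s5c.png

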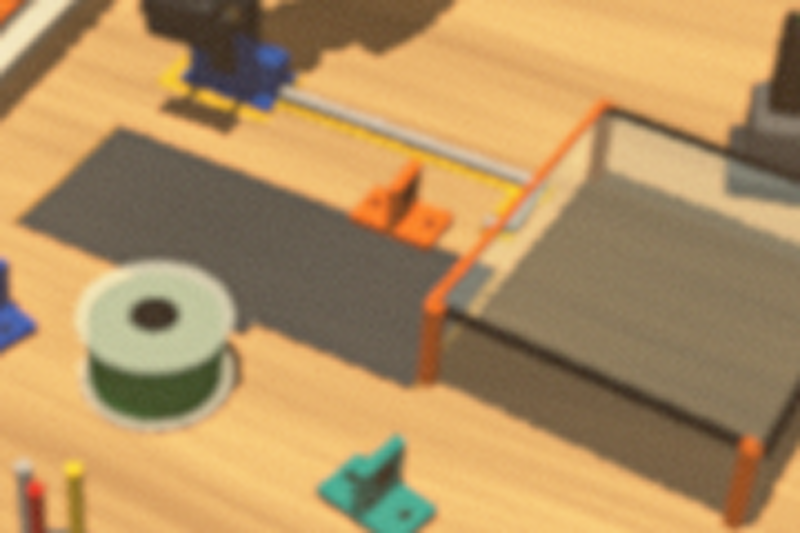

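Emit:
{"api": "apply_moves", "payload": {"steps": [[[-0.004, 0.001, 0.001, 0.5], [-0.002, 0, 0.002, 0.2], [0, 0, 0.002, 0], [0, 0, 0.001, 0], [0, 0, 0, 0]]]}}

```text
clock: 55.5
tool_pos: [0.4724, -0.1353, 0.0217]
tool_rot: [178.8, -3.5, 88.3]
ft_force: [-0.2, 1.4, -2.4]
finger_gap: 0.295
```

Emit:
{"api": "apply_moves", "payload": {"steps": [[[0, 0, 0, 0], [0, 0, 0, 0], [0, 0, 0, 0], [0, 0, 0, 0]]], "fingers": 0.6}}

```text
clock: 55.83
tool_pos: [0.4752, -0.1361, 0.0215]
tool_rot: [178.6, -3.4, 88.3]
ft_force: [-0.6, -0.8, 0.5]
finger_gap: 0.568
```

Emit:
{"api": "apply_moves", "payload": {"steps": [[[0, 0, -0.01, 0], [0, 0, -0.025, 0], [0, 0, -0.035, 0], [0, 0, -0.04, 0], [0, 0, -0.035, 0], [0, 0, -0.02, 0]]]}}

```text
clock: 56.33
tool_pos: [0.4689, -0.1453, 0.187]
tool_rot: [179.2, -3.7, 88.2]
ft_force: [0.5, -0.1, -0.3]
finger_gap: 0.6
```

Emit:
{"api": "apply_moves", "payload": {"steps": [[[0.0165, 0.007, 0, 6.7], [0.017, 0.005, 0, 6.7], [0.0175, 0.003, 0, 6.7], [0.018, 0.0005, 0, 6.7], [0.018, -0.0015, 0, 6.7], [0.0175, -0.0035, 0, 6.7], [0.017, -0.0055, 0, 6.7], [0.0165, -0.0075, 0, 6.7]]], "fingers": 0.45}}

```text
clock: 57.0
tool_pos: [0.535, -0.0163, 0.2039]
tool_rot: [-178.0, -3.2, 31.6]
ft_force: [0.3, -0.6, -0.1]
finger_gap: 0.448
```

Emit:
{"api": "apply_moves", "payload": {"steps": [[[0.0155, -0.0095, 0, 6.7], [0.014, -0.011, 0, 6.7], [0.0125, -0.0125, 0, 6.7], [0.011, -0.014, 0, 6.7], [0.0055, -0.009, 0, 4], [0, 0, 0, 0], [0, 0, 0, 0]]]}}

```text
clock: 57.58
tool_pos: [0.5748, 0.068, 0.2065]
tool_rot: [-176.5, -1.4, -0.2]
ft_force: [-0.6, -0.4, 0.6]
finger_gap: 0.449
```

```bash
python3 -c "
from h import *
r=plan(.564,.0761,.05,1,step=.03)
o=get_obs();print(o['joint_pos'].round(2),o['tool_rot'])
im=snap('scene','s6')
print(np.round(fit(im,.564,.0761,90,rad=.03),4))
c=cv2.resize(im['pixels'][180:270,190:325,::-1],(800,533),interpolation=cv2.INTER_CUBIC);cv2.imwrite('pics/s6c.png',c)"
```

```text
tilt [1.43 3.5 ] f [-0.6 -0.4  0.6] gap 0.449 from [0.5748 0.068  0.2065] yaw -0.2 n 6
[-0.0024, 0.0002, 0.0261, -0.2]
[-0.0024, 0.0002, 0.0261, -0.2]
[-0.0024, 0.0002, 0.0261, -0.2]
[-0.0024, 0.0002, 0.0261, -0.2]
[-0.0024, 0.0002, 0.0261, -0.2]
[-0.0024, 0.0002, 0.0261, -0.2]
[-37.81  49.48  55.14 103.46 -53.96  56.17 -48.49] [-176.49690331   -1.42390343   -0.18597027]
[5.62700e-01 7.52000e-02 8.74541e+01 8.93800e-01]
```

View pics/s6c.png

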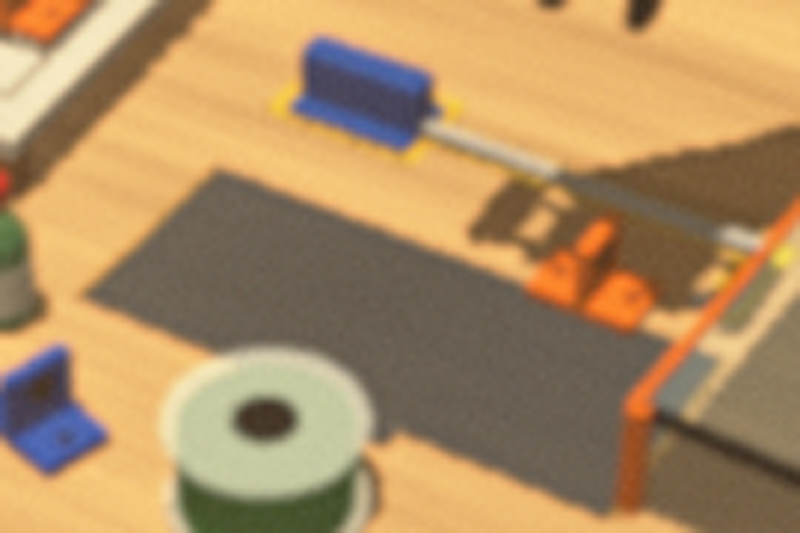

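The hook sits flat on its outline (foot at px (360,110), tip at (765,255)), and the freed bracket stands at (600,275). Now picking that one.

Emit:
{"api": "apply_moves", "payload": {"steps": [[[-0.004, 0, 0.015, 0.2], [-0.004, 0, 0.027, 0.2], [-0.004, 0, 0.03, 0.2], [-0.003, 0, 0.03, 0.2], [-0.003, 0, 0.027, 0], [-0.001, 0, 0.015, 0], [0, 0, 0, 0], [0, 0, 0, 0]]]}}

```text
clock: 58.3
tool_pos: [0.5582, 0.0668, 0.0606]
tool_rot: [-176.7, -1.7, -0.9]
ft_force: [0.7, 0.0, 0.1]
finger_gap: 0.453
```

```bash
python3 -c "
from h import *
r=plan(.563,.0755,.017,-2,step=.03)
o=get_obs();print(o['joint_pos'].round(2),o['tool_rot'])"
```

```text
tilt [1.75 3.24] f [0.7 0.  0.1] gap 0.453 from [0.5582 0.0668 0.0606] yaw -0.9 n 2
[0.0017, -0.0031, 0.0221, 0.56]
[0.0016, -0.0032, 0.0221, 0.56]
[-24.2   53.26  25.24 110.93 -56.57  27.81 -46.89] [-176.73498365   -1.7075585    -0.87339944]
```

Emit:
{"api": "apply_moves", "payload": {"steps": [[[0.002, -0.006, 0.008, 0.5], [0.002, -0.004, 0.014, 0.5], [0.001, 0, 0.013, 0], [0, 0, 0.007, 0], [0, 0, 0.002, 0], [0, 0, 0, 0]]]}}

```text
clock: 58.8
tool_pos: [0.5699, 0.0775, 0.0205]
tool_rot: [-176.9, -2.3, -2.0]
ft_force: [-0.7, -0.6, 0.5]
finger_gap: 0.451
```

Emit:
{"api": "apply_moves", "payload": {"steps": [[[0, 0, 0, 0], [0, 0, 0, 0], [0, 0, 0, 0], [0, 0, 0, 0], [0, 0, 0, 0]]], "fingers": 0}}

```text
clock: 59.22
tool_pos: [0.5714, 0.0769, 0.0231]
tool_rot: [-177.0, -2.5, -2.0]
ft_force: [-1.2, -1.1, 7.6]
finger_gap: 0.111
```

Emit:
{"api": "apply_moves", "payload": {"steps": [[[0, 0, -0.015, 0], [0, 0, -0.03, 0], [0, 0, -0.035, 0], [0, 0, -0.04, 0], [0, 0, -0.04, 0], [0, 0, -0.04, 0], [0, 0, -0.03, 0]]]}}

```text
clock: 59.8
tool_pos: [0.5556, 0.0644, 0.2555]
tool_rot: [-177.1, -1.5, -2.1]
ft_force: [0.1, -0.1, -0.6]
finger_gap: 0.111
```

Emit:
{"api": "apply_moves", "payload": {"steps": [[[0.003, 0.025, 0, -0.5], [0.0045, 0.037, 0, -0.5], [0.0045, 0.037, 0, -0.5], [0.0045, 0.037, 0, -0.5], [0.0045, 0.037, 0, -0.5], [0.0045, 0.037, 0, -0.5], [0.0045, 0.037, 0, -0.5], [0.0045, 0.037, 0, -0.5]]]}}

```text
clock: 60.47
tool_pos: [0.5969, -0.2159, 0.2497]
tool_rot: [-176.6, -2.5, 3.4]
ft_force: [1.6, -0.6, -0.5]
finger_gap: 0.114
```

Emit:
{"api": "apply_moves", "payload": {"steps": [[[0.004, 0.037, 0, -0.5], [0.004, 0.037, 0, -0.5], [0.003, 0.028, 0, -0.5], [0.001, 0.008, 0, 0], [0, 0, 0, 0], [0, 0, 0, 0]]]}}

```text
clock: 60.97
tool_pos: [0.6113, -0.3405, 0.2417]
tool_rot: [-176.9, -2.3, 4.2]
ft_force: [-0.4, 1.4, -0.2]
finger_gap: 0.112
```

```bash
python3 -c "
from h import *
r=plan(.6095,-.3415,.11,4.5,step=.03)
o=get_obs();print(o['joint_pos'].round(2),o['tool_rot'])"
```

```text
tilt [2.09 3.31] f [-0.4  1.4 -0.2] gap 0.112 from [ 0.6113 -0.3405  0.2417] yaw 4.2 n 5
[-0.0015, 0.0016, 0.0263, -0.07]
[-0.0015, 0.0016, 0.0263, -0.07]
[-0.0015, 0.0016, 0.0263, -0.07]
[-0.0015, 0.0016, 0.0263, -0.07]
[-0.0015, 0.0016, 0.0263, -0.07]
[ 11.53  49.59  34.78  76.35 -33.34  64.2  -33.9 ] [-176.85280937   -2.33181203    4.16375753]
```

Emit:
{"api": "apply_moves", "payload": {"steps": [[[-0.001, 0.003, 0.02, 0], [-0.001, 0.003, 0.027, 0], [-0.0015, 0.003, 0.027, 0], [-0.0015, 0.003, 0.027, 0], [-0.0015, 0.003, 0.025, 0], [-0.0005, 0.002, 0.014, 0], [0, 0, 0, 0], [0, 0, 0, 0]]]}}

```text
clock: 61.63
tool_pos: [0.6168, -0.3311, 0.0994]
tool_rot: [-176.3, -2.7, 5.1]
ft_force: [-0.3, -0.0, -0.3]
finger_gap: 0.109
```

```bash
python3 - <<'E'
from h import *
r=plan(.6167,-.3418,.077,4.5,step=.03)
# scanner pose from w8: trigger top (red) and grip top (black) 
im=ld("w8"); P=lambda u,v,z:np.round(p2w(im,(u/S,v/S),z)[0]*1000,1)
print("red top end",P(150,255,.138),"red base",P(185,235,.08),"grip top corners",[P(*q,.155) for q in [(170,290),(187,252),(218,306),(238,268)]],"led",P(197,285,.155))
print("head corners .072",[P(*q,.072) for q in [(215,228),(257,238)]],"foot",[P(*q,0.01) for q in [(218,180),(303,207),(277,283)]])
h=cv2.cvtColor(im["pixels"],cv2.COLOR_RGB2HSV); m=cv2.inRange(h,(0,160,60),(4,255,255))|cv2.inRange(h,(174,160,60),(180,255,255)); v,u=np.nonzero(m); k=(u*S<260)&(v*S>180)&(v*S<320); print("red px",k.sum(),(u[k]*S).min(),(u[k]*S).max(),(v[k]*S).min(),(v[k]*S).max())
c=cv2.resize(im["pixels"][110:205,80:205,::-1],(780,593),interpolation=cv2.INTER_CUBIC);cv2.imwrite('pics/w8c.png',c)
E
```

```text
tilt [2.34 3.92] f [-0.3 -0.  -0.3] gap 0.109 from [ 0.6168 -0.3311  0.0994] yaw 5.1 n 1
[-0.0021, 0.0121, 0.0216, 0.56]
red top end [327.  301.7 138. ] red base [327.7 301.   80. ] grip top corners [array([348.6, 298.3, 155. ]), array([344.9, 323.4, 155. ]), array([374.8, 305.7, 155. ]), array([371.5, 332.2, 155. ])] led [358.9 309.8 155. ]
head corners .072 [array([340.4, 315.2,  72. ]), array([368. , 327.3,  72. ])] foot [array([314.5, 330. ,  10. ]), array([382.2, 354.8,  10. ]), array([403.1, 283.6,  10. ])]
red px 544 140.625 190.625 221.875 265.625
```

View pics/w8c.png

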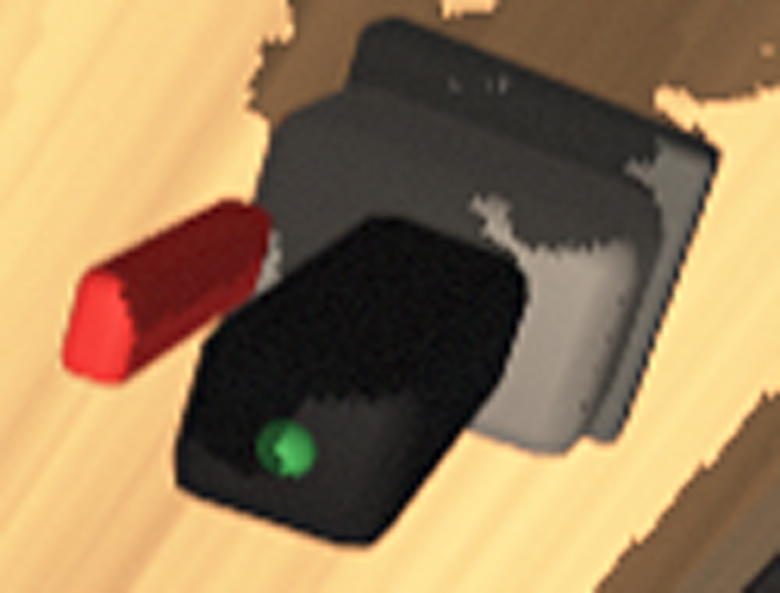

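Emit:
{"api": "apply_moves", "payload": {"steps": [[[-0.002, 0.006, 0.007, 0.3], [-0.001, 0.005, 0.009, 0.2], [0, 0.001, 0.007, 0], [0, 0, 0.003, 0], [0, 0, 0.001, 0], [0, 0, 0, 0]]]}}

```text
clock: 62.13
tool_pos: [0.6194, -0.343, 0.0749]
tool_rot: [-176.6, -3.1, 4.6]
ft_force: [0.2, -0.1, -0.6]
finger_gap: 0.11
```

Emit:
{"api": "apply_moves", "payload": {"steps": [[[0, 0, 0, 0], [0, 0, 0, 0], [0, 0, 0, 0], [0, 0, 0, 0]]], "fingers": 0.4}}

```text
clock: 62.47
tool_pos: [0.62, -0.3439, 0.0763]
tool_rot: [-176.6, -3.2, 4.6]
ft_force: [-0.8, 0.3, 0.0]
finger_gap: 0.388
```

Emit:
{"api": "apply_moves", "payload": {"steps": [[[0, 0, -0.01, 0], [0, 0, -0.025, 0], [0, 0, -0.035, 0], [0, 0, -0.04, 0], [0, 0, -0.04, 0], [0, 0, -0.03, 0]]]}}

```text
clock: 62.97
tool_pos: [0.6074, -0.3519, 0.2573]
tool_rot: [-176.0, -2.4, 4.6]
ft_force: [1.1, 0.1, -0.1]
finger_gap: 0.397
```

Emit:
{"api": "apply_moves", "payload": {"steps": [[[-0.0115, -0.037, 0, -5.7], [-0.0075, -0.0385, 0, -5.7], [-0.0035, -0.039, 0, -5.7], [0, -0.039, 0, -5.7], [0.004, -0.039, 0, -5.7], [0.008, -0.038, 0, -5.7], [0.012, -0.037, 0, -5.7], [0.0155, -0.036, 0, -5.7]]], "fingers": 1}}

```text
clock: 63.63
tool_pos: [0.4898, -0.0703, 0.2857]
tool_rot: [178.5, -4.4, 51.6]
ft_force: [1.0, 0.5, -0.5]
finger_gap: 0.983
```

Emit:
{"api": "apply_moves", "payload": {"steps": [[[0.019, -0.034, 0, -5.7], [0.0225, -0.032, 0, -5.7], [0.0255, -0.0295, 0, -5.7], [0.028, -0.027, 0, -5.7], [0.031, -0.024, 0, -5.7], [0.033, -0.021, 0, -5.7], [0.035, -0.0175, 0, -5.7], [0.02, -0.008, 0, -4]]]}}

```text
clock: 64.3
tool_pos: [0.3656, 0.2132, 0.2981]
tool_rot: [174.9, -2.4, 97.8]
ft_force: [-0.9, 1.0, 0.1]
finger_gap: 1.002
```

```bash
python3 - <<'E'
from h import *
o=get_obs();print(o['joint_pos'].round(1))
r=plan(.351,.306,.2,108,step=.03,o=o)
im=snap("side","d7"); c=cv2.resize(im["pixels"][210:300,195:345,::-1],(800,480),interpolation=cv2.INTER_CUBIC);cv2.imwrite('pics/d7c.png',c)
E
```

```text
[-48.8  17.6  16.2 123.1  -8.5  34.6 -19.1]
tilt [4.68 3.02] f [-0.9  1.   0.1] gap 1.002 from [0.3656 0.2132 0.2981] yaw 97.8 n 5
[0.018, -0.0022, 0.0203, -2.04]
[0.018, -0.0015, 0.0203, -2.04]
[0.0179, -0.0008, 0.0204, -2.04]
[0.0179, -0.0002, 0.0205, -2.04]
[0.0178, 0.0005, 0.0205, -2.04]
```

View pics/d7c.png

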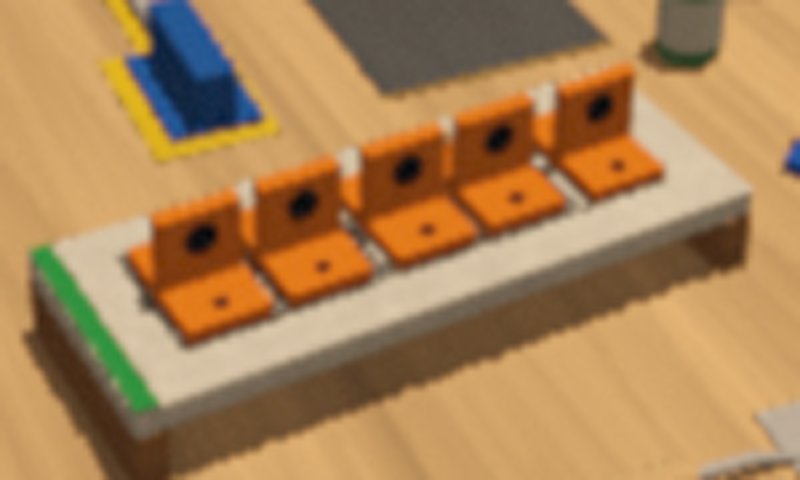

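All five brackets stand in their bays (holes at px (201,238), (303,204), (406,170), (498,138), (600,107)), and the hook is on its outline. Now the trigger.

Emit:
{"api": "apply_moves", "payload": {"steps": [[[0.015, -0.002, 0.015, -2], [0.019, -0.0015, 0.022, -2], [0.019, -0.001, 0.023, -2], [0.019, 0, 0.022, -2], [0.012, 0, 0.01, -1.5], [0.003, 0, 0, 0], [0, 0, 0, 0], [0, 0, 0, 0]]]}}

```text
clock: 65.02
tool_pos: [0.3523, 0.3106, 0.214]
tool_rot: [173.8, -1.8, 108.0]
ft_force: [-1.1, 0.8, -0.1]
finger_gap: 1.003
```

```bash
python3 - <<'E'
from h import *
o=get_obs();print(o['joint_pos'].round(1))
r=plan(.351,.306,.103,108,step=.02,o=o)
im=snap("wrist","w13"); h=cv2.cvtColor(im["pixels"],cv2.COLOR_RGB2HSV)
m=cv2.inRange(h,(0,150,50),(4,255,255))|cv2.inRange(h,(174,150,50),(180,255,255)); n,l,st,c=cv2.connectedComponentsWithStats(m)
for i in range(1,n):
    if st[i,4]>30: print("red",st[i],p2w(im,c[i],.12)[0].round(4))
g=cv2.inRange(h,(45,120,60),(75,255,255)); n,l,st,c=cv2.connectedComponentsWithStats(g)
for i in range(1,n):
    if st[i,4]>8: print("green",st[i],p2w(im,c[i],.155)[0].round(4))
for cam in ["scene","side"]:
    im=snap(cam,cam+"8"); h=cv2.cvtColor(im["pixels"],cv2.COLOR_RGB2HSV); m=cv2.inRange(h,(0,150,50),(4,255,255))|cv2.inRange(h,(174,150,50),(180,255,255)); n,l,st,c=cv2.connectedComponentsWithStats(m)
    for i in range(1,n):
        p=p2w(im,c[i],.11)[0]
        if st[i,4]>5 and np.hypot(p[0]-.33,p[1]-.3)<.06: print(cam,"red",st[i],p.round(4))
# predicted LED/trigger for pose guess
E
```

```text
[-55.   29.   10.5 123.8 -10.2  21.5 -19. ]
tilt [5.36 3.66] f [-1.1  0.8 -0.1] gap 1.003 from [0.3523 0.3106 0.214 ] yaw 108.0 n 6
[-0.0013, -0.0024, 0.0183, -0.0]
[-0.0013, -0.0024, 0.0183, -0.0]
[-0.0013, -0.0024, 0.0183, -0.0]
[-0.0013, -0.0024, 0.0183, -0.0]
[-0.0013, -0.0024, 0.0183, -0.0]
[-0.0013, -0.0024, 0.0183, -0.0]
red [203 167  13  48 382] [0.3259 0.3036 0.12  ]
green [246 208  10  10  81] [0.3585 0.3098 0.155 ]
side red [150 146   4  14  20] [0.3259 0.2848 0.11  ]
```

Emit:
{"api": "apply_moves", "payload": {"steps": [[[0, -0.003, 0.012, 0.7], [0, -0.003, 0.02, 0.7], [0, -0.003, 0.022, 0.7], [0, -0.003, 0.022, 0.7], [0, -0.003, 0.018, 0.7], [0, -0.001, 0.01, 0], [0, 0, 0, 0], [0, 0, 0, 0]]]}}

```text
clock: 65.83
tool_pos: [0.3547, 0.3104, 0.1126]
tool_rot: [173.0, -2.6, 103.6]
ft_force: [-0.1, 0.2, -0.5]
finger_gap: 0.996
```

```bash
python3 - <<'E'
from h import *
o=get_obs();print(o['joint_pos'].round(1))
r=plan(.353,.309,.103,104,step=.02,o=o)
im=snap("wrist","w14"); h=cv2.cvtColor(im["pixels"],cv2.COLOR_RGB2HSV)
m=cv2.inRange(h,(0,150,50),(4,255,255))|cv2.inRange(h,(174,150,50),(180,255,255)); n,l,st,c=cv2.connectedComponentsWithStats(m)
for i in range(1,n):
    if st[i,4]>30: print("red",st[i],p2w(im,c[i],.12)[0].round(4))
E
```

```text
[-50.5  40.7   3.9 129.4 -15.3   2.8 -19.1]
tilt [6.18 4.14] f [-0.1  0.2 -0.5] gap 0.996 from [0.3547 0.3104 0.1126] yaw 103.6 n 1
[-0.0014, -0.0031, 0.0092, -0.44]
red [ 184  187   26   79 1092] [0.3256 0.3071 0.12  ]
```

Emit:
{"api": "apply_moves", "payload": {"steps": [[[-0.002, -0.003, 0.005, 0], [-0.001, -0.002, 0.004, 0], [0, 0, 0.001, 0], [0, 0, 0, 0]]]}}

```text
clock: 66.22
tool_pos: [0.3567, 0.31, 0.1102]
tool_rot: [172.9, -2.7, 103.4]
ft_force: [1.2, -0.2, 0.4]
finger_gap: 0.996
```

Emit:
{"api": "apply_moves", "payload": {"steps": [[[0, 0, 0, 0], [0, 0, 0, 0], [0, 0, 0, 0], [0, 0, 0, 0], [0, 0, 0, 0], [0, 0, 0, 0], [0, 0, 0, 0], [0, 0, 0, 0]]], "fingers": 0}}

```text
clock: 66.88
tool_pos: [0.3529, 0.3092, 0.1113]
tool_rot: [173.4, -2.7, 103.5]
ft_force: [0.9, 0.5, 0.9]
finger_gap: 0.564
```

```bash
python3 - <<'E'
from h import *
o=get_obs();g=o["finger_gap"];open("gap.txt","w").write(str(g));print(g*88,o["tool_pos"],o["tool_rot"],o["ft_force"])
im=snap("wrist","w15"); h=cv2.cvtColor(im["pixels"],cv2.COLOR_RGB2HSV)
m=cv2.inRange(h,(0,150,50),(4,255,255))|cv2.inRange(h,(174,150,50),(180,255,255)); n,l,st,c=cv2.connectedComponentsWithStats(m)
for i in range(1,n):
    if st[i,4]>30: print("red",st[i],p2w(im,c[i],.12)[0].round(4))
E
```

```text
49.63459024931802 [0.3528832  0.30924761 0.11130729] [173.36742298  -2.68176148 103.52291262] [0.92405083 0.52909018 0.92413201]
red [ 197  187   39   79 1195] [0.3336 0.3086 0.12  ]
```

Emit:
{"api": "apply_moves", "payload": {"steps": [[[0, 0, 0, 0], [0, 0, 0, 0], [0, 0, 0, 0], [0, 0, 0, 0], [0, 0, 0, 0], [0, 0, 0, 0], [0, 0, 0, 0], [0, 0, 0, 0]]], "fingers": 1}}

```text
clock: 67.6
tool_pos: [0.3527, 0.3095, 0.1127]
tool_rot: [173.2, -2.8, 103.6]
ft_force: [0.5, -0.1, 0.1]
finger_gap: 0.999
```

Emit:
{"api": "apply_moves", "payload": {"steps": [[[0, 0, -0.01, 0], [0, 0, -0.025, 0], [0, 0, -0.035, 0], [0, 0, -0.035, 0], [0, 0, -0.025, 0], [0, 0, 0, 0], [0, 0, 0, 0], [0, 0, 0, 0]]]}}

```text
clock: 68.27
tool_pos: [0.3399, 0.2994, 0.246]
tool_rot: [173.3, -2.8, 103.5]
ft_force: [0.4, 0.1, -1.0]
finger_gap: 0.999
```

```bash
python3 - <<'E'
from h import *
from bench import ticket
o=get_obs();g=float(open("gap.txt").read());ok=abs(g*88-43)<3.5 and o["tool_pos"][2]>.18 and np.linalg.norm(o["ft_force"])<5
im=snap("wrist","w16"); h=cv2.cvtColor(im["pixels"],cv2.COLOR_RGB2HSV)
m=cv2.inRange(h,(0,150,50),(4,255,255))|cv2.inRange(h,(174,150,50),(180,255,255)); n,l,st,c=cv2.connectedComponentsWithStats(m)
print([p2w(im,c[i],.12)[0].round(4) for i in range(1,n) if st[i,4]>30])
print(g*88,o["clock"],o["tool_pos"],o["ft_force"],ok)
if ok: print("handed in",ticket.job_done())
E
```

```text
[array([0.3254, 0.3038, 0.12  ])]
49.63459024931802 68.2667 [0.33986306 0.29938864 0.24602953] [ 0.36078439  0.10224842 -0.96887709] False
```

The squeeze may have been cut short: the gap was 49.6 mm and the jaws were possibly still closing. I'll repeat it with a longer hold, then hand in if the gap is steady.

Emit:
{"api": "apply_moves", "payload": {"steps": [[[0.001, -0.001, 0.012, 0], [0.001, -0.002, 0.024, 0], [0.001, -0.002, 0.026, 0], [0.001, -0.002, 0.026, 0], [0, -0.001, 0.024, 0], [0, 0, 0.016, 0], [0, 0, 0.008, 0], [0, 0, 0.004, 0]]]}}

```text
clock: 68.98
tool_pos: [0.3419, 0.31, 0.0955]
tool_rot: [174.7, -2.5, 103.3]
ft_force: [0.8, -0.7, -0.3]
finger_gap: 0.996
```

Emit:
{"api": "apply_moves", "payload": {"steps": [[[0, 0, 0, 0], [0, 0, 0, 0], [0, 0, 0, 0], [0, 0, 0, 0], [0, 0, 0, 0], [0, 0, 0, 0], [0, 0, 0, 0], [0, 0, 0, 0]]], "fingers": 0}}

```text
clock: 69.65
tool_pos: [0.3491, 0.3101, 0.0909]
tool_rot: [174.7, -2.5, 102.8]
ft_force: [1.1, 0.3, 4.7]
finger_gap: 0.639
```

Emit:
{"api": "apply_moves", "payload": {"steps": [[[0, 0, 0, 0], [0, 0, 0, 0], [0, 0, 0, 0], [0, 0, 0, 0], [0, 0, 0, 0], [0, 0, 0, 0], [0, 0, 0, 0], [0, 0, 0, 0]]]}}

```text
clock: 70.32
tool_pos: [0.349, 0.3101, 0.091]
tool_rot: [174.9, -2.7, 103.0]
ft_force: [1.5, 0.2, 5.5]
finger_gap: 0.636
```

Emit:
{"api": "apply_moves", "payload": {"steps": [[[0, 0, 0, 0], [0, 0, 0, 0], [0, 0, 0, 0], [0, 0, 0, 0], [0, 0, 0, 0], [0, 0, 0, 0], [0, 0, 0, 0], [0, 0, 0, 0]]]}}

```text
clock: 70.98
tool_pos: [0.349, 0.3102, 0.091]
tool_rot: [175.0, -2.9, 103.1]
ft_force: [0.9, 0.2, 4.7]
finger_gap: 0.63
```

```bash
python3 - <<'E'
from h import *
o=get_obs();g=o["finger_gap"];open("gap.txt","w").write(str(g));print(g*88,o["tool_pos"])
im=snap("wrist","w17"); h=cv2.cvtColor(im["pixels"],cv2.COLOR_RGB2HSV)
m=cv2.inRange(h,(0,150,50),(4,255,255))|cv2.inRange(h,(174,150,50),(180,255,255)); n,l,st,c=cv2.connectedComponentsWithStats(m)
for i in range(1,n):
    if st[i,4]>30: print("red",st[i],p2w(im,c[i],.12)[0].round(4))
E
```

```text
55.42653770774919 [0.34904196 0.31024739 0.09103469]
red [201 194  24  72 829] [0.3266 0.3144 0.12  ]
red [204 297  24  12 243] [0.3342 0.2869 0.12  ]
```

Emit:
{"api": "apply_moves", "payload": {"steps": [[[0, 0, 0, 0], [0, 0, 0, 0], [0, 0, 0, 0], [0, 0, 0, 0], [0, 0, 0, 0], [0, 0, 0, 0], [0, 0, 0, 0], [0, 0, 0, 0]]], "fingers": 1}}

```text
clock: 71.7
tool_pos: [0.3482, 0.3091, 0.0896]
tool_rot: [175.2, -2.8, 103.1]
ft_force: [0.4, 0.5, 0.5]
finger_gap: 1.0
```

Emit:
{"api": "apply_moves", "payload": {"steps": [[[0, 0, -0.01, 0], [0, 0, -0.025, 0], [0, 0, -0.035, 0], [0, 0, -0.035, 0], [0, 0, -0.025, 0], [0, 0, 0, 0], [0, 0, 0, 0], [0, 0, 0, 0]]]}}

```text
clock: 72.37
tool_pos: [0.3379, 0.2993, 0.2232]
tool_rot: [175.5, -2.9, 103.0]
ft_force: [0.7, -0.4, 0.1]
finger_gap: 0.999
```

```bash
python3 - <<'E'
from h import *
from bench import ticket
o=get_obs();g=float(open("gap.txt").read());ok=38<g*88<50 and o["tool_pos"][2]>.18 and np.linalg.norm(o["ft_force"])<5
im=snap("wrist","w18"); h=cv2.cvtColor(im["pixels"],cv2.COLOR_RGB2HSV)
m=cv2.inRange(h,(0,150,50),(4,255,255))|cv2.inRange(h,(174,150,50),(180,255,255)); n,l,st,c=cv2.connectedComponentsWithStats(m)
print([p2w(im,c[i],.12)[0].round(4) for i in range(1,n) if st[i,4]>30])
print(g*88,o["clock"],o["tool_pos"],o["ft_force"],ok)
if ok: print("handed in",ticket.job_done())
E
```

```text
[array([0.3256, 0.3037, 0.12  ])]
55.42653770774919 72.3667 [0.33788754 0.29934718 0.22318369] [ 0.7413901  -0.37926     0.06620522] False
```

The second pinch was too low, with the fingertips near the hinge (gap 55 mm, not a full squeeze). The first pinch agrees with full travel. I'll do one more at the right height, then hand in.

Emit:
{"api": "apply_moves", "payload": {"steps": [[[0.001, 0.001, 0.012, 0], [0.001, 0.001, 0.022, 0], [0.001, 0, 0.024, 0], [0, 0, 0.02, 0], [0, 0, 0.012, 0], [0, 0, 0.006, 0], [0, 0, 0.001, 0], [0, 0, 0, 0]]]}}

```text
clock: 73.08
tool_pos: [0.3416, 0.3063, 0.1133]
tool_rot: [176.5, -2.6, 102.8]
ft_force: [0.3, -0.3, -0.1]
finger_gap: 1.001
```

Emit:
{"api": "apply_moves", "payload": {"steps": [[[0, 0, 0, 0], [0, 0, 0, 0], [0, 0, 0, 0], [0, 0, 0, 0], [0, 0, 0, 0], [0, 0, 0, 0], [0, 0, 0, 0], [0, 0, 0, 0]]], "fingers": 0}}

```text
clock: 73.75
tool_pos: [0.3528, 0.3083, 0.115]
tool_rot: [175.2, -2.5, 102.5]
ft_force: [2.1, -0.2, -3.9]
finger_gap: 0.526
```

Emit:
{"api": "apply_moves", "payload": {"steps": [[[0, 0, 0, 0], [0, 0, 0, 0], [0, 0, 0, 0], [0, 0, 0, 0], [0, 0, 0, 0], [0, 0, 0, 0], [0, 0, 0, 0], [0, 0, 0, 0]]]}}

```text
clock: 74.42
tool_pos: [0.3527, 0.3083, 0.115]
tool_rot: [175.3, -2.5, 102.5]
ft_force: [2.9, 0.5, -5.9]
finger_gap: 0.531
```

Emit:
{"api": "apply_moves", "payload": {"steps": [[[0, 0, 0, 0], [0, 0, 0, 0], [0, 0, 0, 0], [0, 0, 0, 0], [0, 0, 0, 0], [0, 0, 0, 0], [0, 0, 0, 0], [0, 0, 0, 0]]], "fingers": 1}}

```text
clock: 75.08
tool_pos: [0.3506, 0.3088, 0.1166]
tool_rot: [175.3, -2.6, 102.7]
ft_force: [-0.2, 0.4, -0.4]
finger_gap: 0.999
```

Emit:
{"api": "apply_moves", "payload": {"steps": [[[0, 0, -0.01, 0], [0, 0, -0.025, 0], [0, 0, -0.035, 0], [0, 0, -0.035, 0], [0, 0, -0.025, 0], [0, 0, 0, 0], [0, 0, 0, 0], [0, 0, 0, 0]]]}}

```text
clock: 75.75
tool_pos: [0.3423, 0.3, 0.2507]
tool_rot: [175.4, -2.6, 102.5]
ft_force: [1.1, 0.8, -0.1]
finger_gap: 1.001
```

```bash
python3 -c "
from bench import get_obs,ticket
o=get_obs();print(o['clock'],o['tool_pos'],o['ft_force'],ticket.job_done())"
```

```text
the job is handed in; nothing more can be done
75.75 [0.34225067 0.30001021 0.25065817] [ 1.06891339  0.8112117  -0.0612202 ] None
```

I handed the job in at 75.8 s, with everything done as asked as far as I could see. I can't directly confirm that the trigger went fully home.

- **Brackets:** All five stand in bays 0 to 4, filled from the green end without gaps. One had been knocked aside and I found it again before picking it. In the last side picture they looked square, and their spacing suggests each is within about 3 mm of centre. Only bay 0 was measured on its own: it came out about 3 mm off centre.
- **Dropped bracket:** I pulled it fully out of the guard's mouth with the hook, and the gripper touched it only once it was out. The rod then went back on its yellow outline, lying flat there in the last pictures.
- **Trigger:** I squeezed it three times.
    - **First:** the gap closed to 49.6 mm, but the jaws may still have been closing.
    - **Second:** the fingers were too low, near the hinge, and it stalled at 55 mm.
    - **Third:** at the right height, the gap held steady at about 46.7 mm. I expected 43 mm; the tool's roughly 5° tilt probably explains the difference. The pinch force was well above the trigger's 11 N.
    - After the first two, the camera showed the trigger sprung back. After the third I only checked that the gripper was clear.
- **Tool tilt:** The tool drifted up to about 9° off vertical while working. I partly corrected it by working near the arm's inner reach limit. That put two wrist joints right against their range limits, but no reading went past them.
- **Bystanders:** I never handled the spool, the glue bottle or the scraper, though I didn't measure their positions at the end.

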